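Balance a candle hanger on a knife edge and mark the point with its hanging saddle

ROBOT

A 6-joint arm with a two-finger parallel gripper is mounted at the origin on the work surface. World frame = base frame: x ahead of the robot, y to its left, z up, the work surface at z = 0. Lengths are in m, angles in rad, forces in N, time in s.
With the tool pointing down it reaches from about 0.25 to 0.775 m from the base axis. Payload 4 kg.
Tool frame: the origin (TCP) lies on the centre line of the jaws, within the pads' length; the fingertips stand 8 mm ahead of it and the grasp point (between the pads) lies 11 mm behind it; y points along the fingers, x is the direction in which the jaws open and shut, and the axes are right-handed (so a half turn about y gives the same grasp; the last joint's range is limited). The gripper opens to 85 mm and grips with 20 to 120 N. Pads are 22 mm wide; open, the fingers measure 114 mm over their backs; the gripper's body (76 mm by 85 mm) begins 54 mm behind the grasp point. The pads swing forward as they close: fully open they stand 13 mm farther back than shut.
Start: joints at [-0.103, 0.087, 1.371, -0, 1.684, -0.103], TCP at [0.55, -0, 0.239] pointing down, gripper open.
Joint ranges: [-3.1, 3.1], [-0.76, 2.03], [0.27, 2.55], [-1.08, 4.22], [0.17, 2.65], [-2.57, 2.57]. Speed limits (rad/s): [2.79, 2.79, 3.14, 3.14, 3.14, 3.14].

INTERFACE

Orientations are given as a unit quaternion [x, y, z, w].
In Python, from cell import monitor, get_image, get_calibration, order, spotter gives the robot as it stands. The module is installed in compiled form; this text tells all that it offers.
- The arm moves only by the tool drive_tool, never from a script. Its argument "plan" is a list of rows, each an object with "xyz": the shift along the tool's x, y, z in mm, a list of three; "dr": the turn, a rotation vector about the tool's x, y, z in units of 5 degrees (1.0 is 5 degrees), a list of three. In form: [{"xyz": [x, y, z], "dr": [rx, ry, rz]}, ...]. A call has 1 to 20 rows; each row is the pose to reach, as a shift and turn from the pose commanded when the call began, along the tool's axes at that moment; what a row does not reach only later rows make up. A row lasts 1/8 s, in which the tool goes at most 62.5 mm and 10.7 degrees, less where a joint would pass 70% of its speed; a pose out of reach is approached as far as the arm can. A call with a gripper value outside its range is refused whole. "grip" is the finger opening in mm, from 0 to 85.4, set as the call begins (left out, the last holds). The fingers move at their own pace and stop on an object; "force" is the grip in N (left out, the last holds). Time passes only in rows, so rows that repeat a pose let the fingers close. It gives the time, the measured TCP pose, the force and the opening at its end, in the units of the state.
- monitor.read_state(): the state, without advancing time (a new reading comes with each control period).
- get_image(name): name is "scene" or "side" or "wrist"; returns the picture (480x640x3 uint8, red, green, blue); there is no depth.
- get_calibration(name): a dict with "camera_matrix" (3x3 intrinsics, pixels), "R" (3x3) and "t" (3): a world point X has camera coordinates R X + t; the wrist camera has in their place "hand_eye" (4x4, takes a point from camera to tool coordinates, whose origin is the TCP and whose axes are the tool frame's). Camera axes: x right, y down, z forward; pixel columns grow to the right and rows downward; lengths in m; the calibration is good to about 2 mm. A picture is of the moment at which its call begins: read the wrist's pose just before it. get_calibration takes no time and is no camera call.
- order.job_done(): hands the job in, once; it reports no verdict.
Trained networks look in the newest picture that a camera, given by its name, has taken for a name from the list of things; names that differ only in an ending like _2 or _b are one class to them, and where a whole thing is asked for, a point or a joint stands for the part that bears it (a point fixed in the world has none). Each returns a list of dicts, best first, with "score" (0 to 1); they miss things now and then, are a little off and sometimes report something else, mostly with a low value. They report only what shows in the picture. A call takes as long as a camera call. They do not tell look-alikes from the thing itself.
- spotter.trace(camera, target): "pixels" (480x640 bool, what is visible of it) and "box" ([centre column, centre row, width, height] in pixels, round what is visible of it).
The state is a dict: "t": time; "q": joint angles; "dq": joint speeds; "joint_efforts": joint torques, N m; "tool_pos": TCP position; "tool_rot": TCP orientation; "force": force on the tool from outside, world axes, zero at the start; "wrist_torque": the same for the moment, N m; "gripper_width": finger opening in m.
Only numpy, scipy, OpenCV 4.12 (cv2) and the standard library are available. Lean on these libraries where they do the work, as an engineer would, in place of code of your own. Each camera call takes 0.05 s, during which the arm holds its last target.

TASK

The candle hanger lies tipped across the knife edge. Keeping it on the edge, slide it along gently until it balances level by itself with nothing holding it, then mark that point by setting the steel saddle with the eye astride the bar right above the edge, so that the hanger stays level on the edge with the saddle on it. Never bear down hard on the edge, and leave the other things where they are.

Things in the scene. Friction and masses are not known exactly. Their poses are not given: they have to be found in the camera images.
- hanger: candle hanger, one rigid piece of 0.45 to 0.8 kg: wooden bar 250 long (y), 26 wide (x), 16 mm thick (z up), bent steel straps at its ends carrying two glass candles. Origin at the centre of the bar: 109 mm above the table when level on the edge. Steel strap, 20 mm wide and 3 mm thick, lies on its top from 89 mm out. Starts tipped about 5 degrees, its +y candle on the table
- candle_l: green glass candle fixed at the hanger's +y end, 64 mm across and 64 mm tall; axis 165 mm from the bar's centre, origin under its foot, 84 mm below the bar's centre (25 mm above the table when level). The two candles are filled differently, which does not show: the balance point lies up to 40 mm either side of the bar's middle
- candle_r: the like candle at the hanger's -y end. The centre of mass of the whole lies 34 to 42 mm below the bar's centre: within about 2 mm of the balance point the hanger rests level on the edge; farther off it leans, then tips till a candle meets the table
- stand: fixed knife-edge stand: iron foot 130 (x) x 90 (y) x 16 mm, pedestal up to 54 mm wide (y) below 82 mm height; origin under its centre on the table; x along the knife edge, y along the hanger's bar
- ridge (a point): middle of the knife edge, 101 mm above the table: the upper corner (90 degrees, blunted to a 3 mm flat) of a square steel bar, 56 mm long along its x; y along the hanger's bar
- saddle: steel saddle, 0.06 kg, standing on two legs: an upright eye ring (34 mm outside, 9 mm thick, in its y-z plane: pinch along x) over a flat bridge 40 (x) x 24 (y) x 4 mm; legs 5 mm thick, 30 mm clear between, reach 13 mm below the bridge, to go either side of the bar, x across it, either way round. Origin at the eye's centre, 41 mm above the feet, 36 mm above the bar's centre when seated
- glass_a: candle glass, a cut green bottle bottom 72 mm across and 85 mm tall with a flat wooden wick stick across its top; bystander; origin under its centre
- glass_b: a second candle glass like glass_a; bystander; origin under its centre
- wax_tin: plain metal tin 84 mm across, 75 mm tall; bystander; origin under its centre
- glue: white bottle 54 mm across, 150 mm tall; bystander; origin under its centre
- can: metal can 56 mm across, 170 mm tall; bystander; origin under its centre
- cork: bottle cork standing upright, 23 mm across, 44 mm tall; bystander; origin under its centre
- driver: screwdriver lying flat; bystander
- clamp: spare steel band clamp, a ring 72 mm across and 12 mm high lying flat; bystander; origin under its centre
Not all that is in view belongs to the job. There is more than one size of the stand; the one meant has the size given above. There is more than one size of the saddle; the one meant has the size given above.

How it is judged:
On the way:
1. the hanger balances level on the knife edge by itself, not touched by the robot (angle between hanger's own z axis and vertical below 0.05 rad and contact force between hanger and stand above 1.5 N and contact force between hanger and the arm below 0.05 N and contact force between hanger and the fingers below 0.05 N and angular speed of hanger below 0.15 rad/s), for 0.5 s.
At the end, for the whole second after the job is handed in: The hanger rests on the knife edge alone and at rest, its bar within 0.05 rad (about 3 degrees) of level; the saddle sits fully down astride the bar (bridge on the bar's top), within 5 mm of straight above the knife edge along the bar, and the robot is clear (angle between hanger's own z axis and vertical below 0.05 rad and contact force between hanger and stand above 1.5 N and x of saddle in the frame of hanger between -0.005 and 0.005 m and y of saddle in the frame of ridge between -0.005 and 0.005 m and z of saddle in the frame of hanger between 0.032 and 0.039 m and angle between the y axis of saddle and the y axis of hanger, either way round below 0.25 rad and angular speed of hanger below 0.1 rad/s and linear speed of saddle below 0.02 m/s); the robot touches nothing.
It fails at once if the hanger is pressed onto the knife edge with more than 25 N (contact force between hanger and stand above 25 N).
It fails at once if the hanger is lifted off the knife edge (its centre more than 26 mm above the edge) (z of hanger in the frame of ridge above 0.026 m).
It fails at once if a bystander is moved more than 30 mm (distance of any of glass_a, glass_b, wax_tin, glue, can, cork, driver, clamp from where it was at the start of the episode above 0.03 m).
It also fails if it takes over 72 s, if anything falls off the work surface, if the arm or the gripper's body presses on something with over 40 N, if the wrist force passes 120 N, or if a joint passes its speed limit or range.

## Working session

There is one attempt and no reset: what is moved stays moved. The work goes in short steps, Python scripts to look and compute and a tool call to move; the robot and the scene stay as the last step left them, time stands still between calls to the robot, and variables do not carry over. Pictures are saved under pics/ and viewed, and the job is handed in when it is done.

Besides the shell and the picture viewer there is one more tool, called after "Request:" as name(argument=value, ...), one argument or row to a line, values as JSON. drive_tool: Moves the arm, as the interface text tells. Its arguments: {"type":"object","properties":{"plan":{"type":"array","items":{"type":"object","properties":{"xyz":{"type":"array","items":{"type":"number"}},"dr":{"type":"array","items":{"type":"number"}}}}},"grip":{"type":"number"},"force":{"type":"number"}},"required":["plan"]}

```bash
ls; mkdir -p pics
python3 - <<'E'
from cell import monitor,get_image,get_calibration
import cv2,json
s=monitor.read_state();print(s)
for n in ["scene","side","wrist"]:
    im=get_image(n);cv2.imwrite(f"pics/{n}0.png",im[:,:,::-1])
    c=get_calibration(n);print(n,{k:(v.tolist() if hasattr(v,'tolist') else v) for k,v in c.items()})
E
```

```text
pics
{'t': 0.0, 'q': array([-1.03107529e-01,  8.79679467e-02,  1.37229817e+00, -7.70533795e-06,
        1.68360198e+00, -1.03108795e-01]), 'dq': array([ 0.00130688,  0.00050097, -0.00098778,  0.00100431, -0.00019622,
        0.00056102]), 'joint_efforts': array([ 4.64244640e-04, -3.51862407e+01, -3.13276148e+01,  2.58579206e-05,
        1.07225846e-02,  9.27783418e-06]), 'tool_pos': array([5.49506131e-01, 3.99041647e-05, 2.38109760e-01]), 'tool_rot': array([-0.70702621,  0.00080035,  0.00080064,  0.70718643]), 'force': array([-0.81476154, -0.18990929, -0.51949376]), 'wrist_torque': array([ 0.0297222 , -0.02710431, -0.04644326]), 'gripper_width': 0.08528125640081174}
scene {'camera_matrix': [[508.84365305964894, 0.0, 319.8261367501524], [0.0, 508.84365305964894, 249.19792110758118], [0.0, 0.0, 1.0]], 'R': [[0.5992329490623958, 0.8005525737427764, 0.005953942542608285], [0.4727115388819915, -0.34781424349042617, -0.809672188625126], [-0.6461142884705486, 0.48799675070536996, -0.5868521939425613]], 't': [-0.36524476939889283, -0.2089985831109561, 1.8688673567421377]}
side {'camera_matrix': [[448.2500341988711, 0.0, 312.77984288416815], [0.0, 448.2500341988711, 239.84674685194145], [0.0, 0.0, 1.0]], 'R': [[0.9236107431911358, -0.3833293299923017, -0.0013490105897756815], [-0.24170255379226346, -0.5796302193991267, -0.7782086379947336], [0.2975282684926195, 0.719087917800719, -0.628004375717885]], 't': [-0.5498057983704009, 0.23836600440092495, 1.1413495007897052]}
wrist {'camera_matrix': [[353.54519292024116, 0.0, 321.0785541225594], [0.0, 353.54519292024116, 246.0301439029411], [0.0, 0.0, 1.0]], 'hand_eye': [[0.999999146077697, -0.0012314011650656558, 0.00043760146842226243, 0.00037600482058519624], [-0.000770653492634127, -0.28522755359023133, 0.9584595185849656, -0.13501833192463517], [-0.0010554321715682067, -0.9584590373741071, -0.2852282590116709, 0.07128742113289523], [0.0, 0.0, 0.0, 1.0]]}
```

View pics/scene0.png

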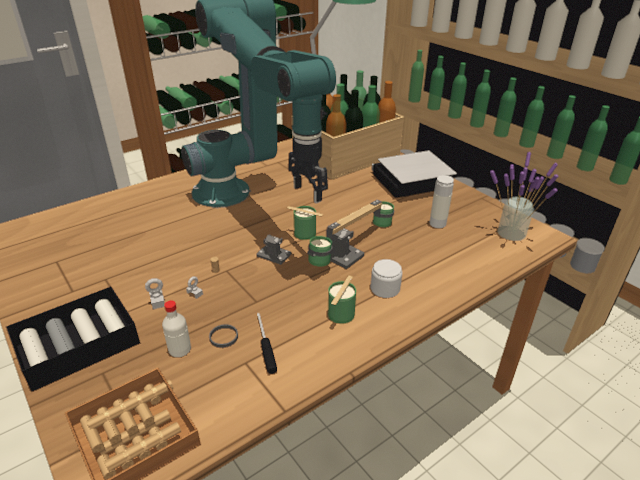

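View pics/side0.png

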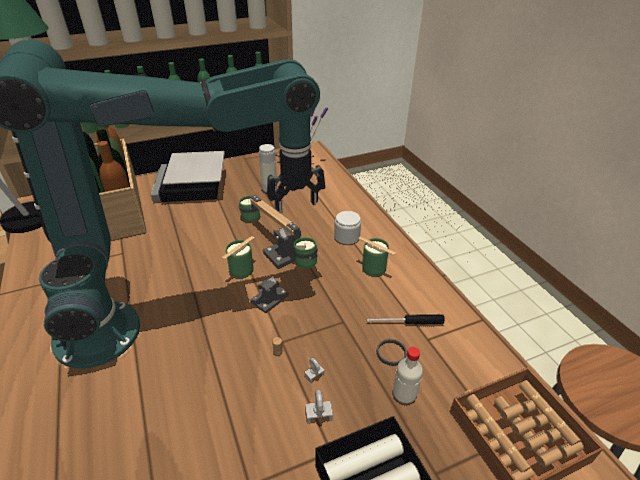

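View pics/wrist0.png

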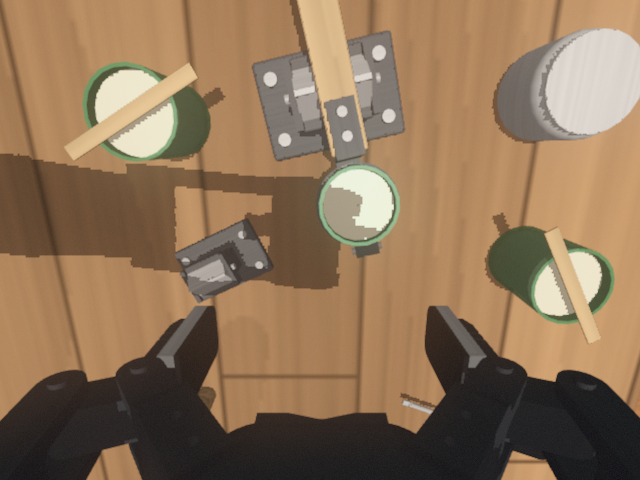

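```bash
cat > h.py <<'E'
import numpy as np,cv2
from scipy.spatial.transform import Rotation as Ro
from cell import monitor,get_image,get_calibration,spotter
def cam(n,s=None):
    c=get_calibration(n);K=np.array(c["camera_matrix"])
    if n!="wrist": return K,np.array(c["R"]),np.array(c["t"])
    s=s or monitor.read_state()
    T=np.eye(4);T[:3,:3]=Ro.from_quat(s["tool_rot"]).as_matrix();T[:3,3]=s["tool_pos"]
    W=np.linalg.inv(T@np.array(c["hand_eye"]));return K,W[:3,:3],W[:3,3]
def ray(C,uv):
    K,R,t=C;d=R.T@np.linalg.solve(K,[uv[0],uv[1],1]);return -R.T@t,d/np.linalg.norm(d)
def atz(C,uv,z):
    o,d=ray(C,uv);return o+d*(z-o[2])/d[2]
def proj(C,X):
    K,R,t=C;p=K@(R@np.asarray(X,float)+t);return p[:2]/p[2]
def tri(cs,uvs):
    A=np.zeros((3,3));b=np.zeros(3);L=[]
    for C,uv in zip(cs,uvs):
        o,d=ray(C,uv);P=np.eye(3)-np.outer(d,d);A+=P;b+=P@o;L.append((o,d))
    X=np.linalg.solve(A,b);return X,[np.linalg.norm((np.eye(3)-np.outer(d,d))@(X-o))*1e3 for o,d in L]
def shot(n,name):
    s=monitor.read_state();im=get_image(n)[:,:,::-1].copy();cv2.imwrite(f"pics/{name}.png",im);return im,cam(n,s)
E
python3 - <<'E'
from h import *
for n in ["scene","side","wrist"]:
    im,C=shot(n,n+"1")
    for t in ["hanger","candle_l","stand","saddle","glass_a","wax_tin","glue","can","cork","driver","clamp"]:
        for r in spotter.trace(n,t):
            if r["score"]>.3: print(n,t,round(r["score"],2),np.round(r["box"]).astype(int),r["pixels"].sum())
print(monitor.read_state()["t"])
E
cat > crop.py <<'E'
import sys,cv2
f,x,y,w,h,k,o=sys.argv[1:];x,y,w,h,k=map(int,(x,y,w,h,k))
im=cv2.imread(f)[y:y+h,x:x+w];cv2.imwrite(o,cv2.resize(im,None,fx=k,fy=k,interpolation=cv2.INTER_CUBIC))
E
python3 crop.py pics/side1.png 220 180 120 140 4 pics/c_side.png
python3 crop.py pics/scene1.png 250 180 160 100 5 pics/c_scene.png
python3 crop.py pics/side1.png 260 330 100 100 6 pics/c_sad.png
```

```text
scene hanger 0.7 [351 233  84  63] 1520
scene candle_l 0.72 [320 252  26  31] 549
scene candle_l 0.52 [383 214  22  25] 296
scene stand 0.78 [346 248  33  43] 828
scene stand 0.68 [277 251  37  27] 554
scene saddle 0.72 [156 293  22  30] 383
scene saddle 0.58 [196 287  16  18] 225
scene glass_a 0.67 [341 300  24  47] 1072
scene glass_a 0.58 [306 222  32  36] 711
scene wax_tin 0.6 [386 281  36  38] 1042
scene wax_tin 0.54 [347 247  34  43] 882
scene glue 0.87 [176 328  31  56] 1034
scene can 0.6 [442 200  19  57] 947
scene driver 0.81 [271 356  19  34] 327
scene clamp 0.66 [224 336  32  24] 275
side hanger 0.88 [277 232  80  71] 1565
side hanger 0.33 [315 371  18  24] 255
side candle_l 0.58 [306 251  23  33] 496
side candle_l 0.57 [249 207  18  21] 324
side candle_l 0.53 [270 168  20  46] 562
side stand 0.94 [280 248  36  42] 789
side stand 0.8 [271 295  42  35] 751
side stand 0.47 [276 231  79  75] 1521
side saddle 0.73 [321 406  26  34] 524
side glass_a 0.8 [237 257  28  36] 872
side glass_a 0.73 [376 256  32  45] 898
side wax_tin 0.66 [278 247  32  44] 771
side wax_tin 0.62 [348 229  28  34] 743
side glue 0.94 [406 373  28  60] 1130
side can 0.83 [268 167  21  44] 566
side cork 0.67 [276 346  10  24] 154
side driver 0.76 [407 320  77  11] 486
side clamp 0.81 [394 352  29  25] 205
wrist hanger 0.86 [346 129  99 257] 12266
wrist candle_l 0.74 [327  97 146 134] 10273
wrist candle_l 0.65 [357 207  84  78] 5077
wrist stand 0.65 [326  96 155 132] 10261
wrist stand 0.57 [224 261 104  84] 4743
wrist glass_a 0.9 [137 112 148  99] 10477
wrist glass_a 0.55 [550 285 125 115] 8763
wrist wax_tin 0.68 [567  84 143 114] 12658
wrist cork 0.75 [209 400  17  22] 269
wrist driver 0.95 [474 428 142  57] 418
wrist driver 0.34 [136 113 150 103] 10676
1.95
```

View pics/c_side.png

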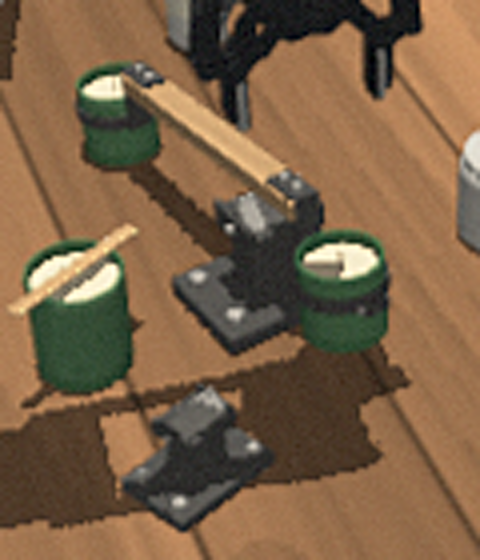

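View pics/c_scene.png

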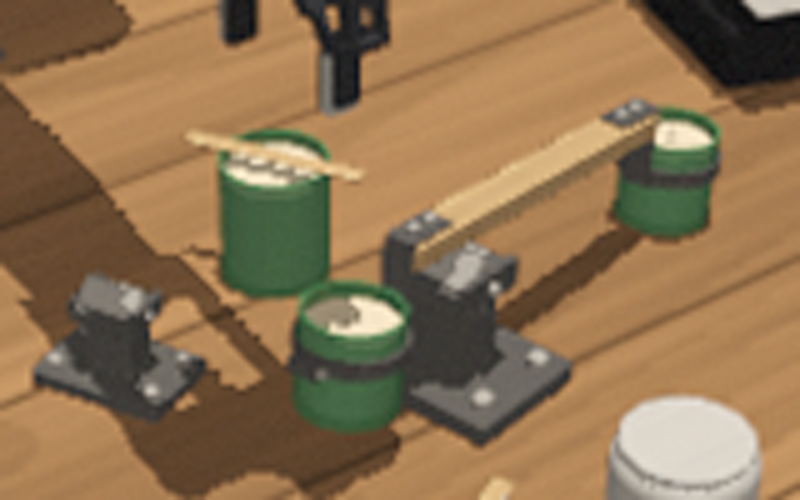

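View pics/c_sad.png

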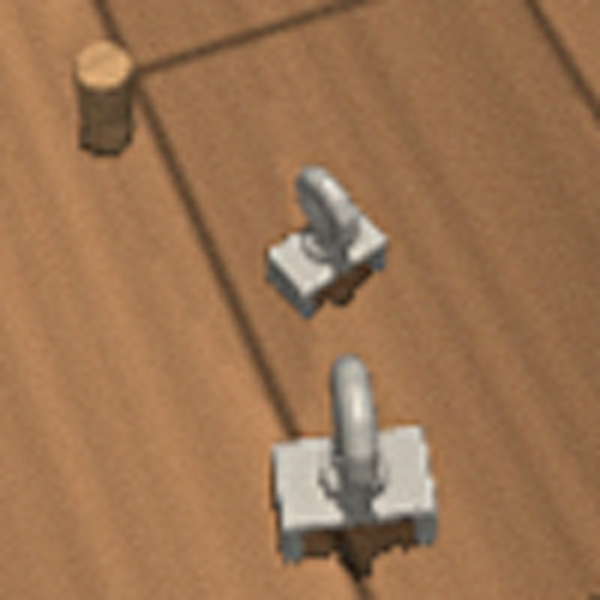

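```bash
python3 - <<'E'
from h import *
S,D=cam("scene"),cam("side")
# saddle bridges corners in side crop (6x, off 260,330): big: top-left(272,447)->, top-right(418,428), front-left(285,528), front-right(435,515)
for nm,pts in dict(big=[(272,447),(418,428),(285,528),(435,515)],small=[(305,222),(365,205),(268,262),(388,240),(320,280)]).items():
    P=[atz(D,(260+x/6,330+y/6),0.017) for x,y in pts];P=np.array(P);print(nm,np.round(P*1e3,0).tolist())
    print([round(np.linalg.norm(P[0]-P[1])*1e3,1),round(np.linalg.norm(P[2]-P[3])*1e3,1)])
# eye triangulation by mask boxes
print("sadBIG",tri([S,D],[(156,293),(321,406)]))
print("sadsmall",tri([S,D],[(196,287),(315,371)]))
# stand/candles
print("bigstand",tri([S,D],[(346,248),(280,248)]))
print("smallstand",tri([S,D],[(277,251),(271,295)]))
print("candle near",tri([S,D],[(320,252),(306,251)]))
print("candle far",tri([S,D],[(383,214),(249,207)]))
print("glassa",tri([S,D],[(306,222),(237,257)]),tri([S,D],[(341,300),(376,256)]))
print("can",tri([S,D],[(442,200),(268,167)]),"tin",tri([S,D],[(386,281),(348,229)]),"glue",tri([S,D],[(176,328),(406,373)]))
E
python3 crop.py pics/wrist1.png 160 0 280 280 2 pics/c_w.png
```

```text
big [[413.0, -397.0, 17.0], [465.0, -411.0, 17.0], [406.0, -428.0, 17.0], [456.0, -444.0, 17.0]]
[np.float64(53.3), np.float64(53.0)]
small [[460.0, -314.0, 17.0], [485.0, -315.0, 17.0], [440.0, -325.0, 17.0], [487.0, -333.0, 17.0], [456.0, -340.0, 17.0]]
[np.float64(24.6), np.float64(47.1)]
sadBIG (array([ 0.43888374, -0.42078375,  0.03306177]), [np.float64(1.2310507207813994), np.float64(1.2310507207814179)])
sadsmall (array([ 0.46477224, -0.32184257,  0.01794161]), [np.float64(5.139360834485708), np.float64(5.139360834485649)])
bigstand (array([ 0.54419305,  0.14938794, -0.00331336]), [np.float64(3.0890277773405725), np.float64(3.0890277773405193)])
smallstand (array([ 0.44940373, -0.0463618 ,  0.01210071]), [np.float64(5.0250352237074996), np.float64(5.025035223707551)])
candle near (array([0.58370076, 0.02068599, 0.06600455]), [np.float64(2.0240516463204594), np.float64(2.024051646320543)])
candle far (array([0.50433704, 0.3412319 , 0.03595586]), [np.float64(1.7484601058098357), np.float64(1.7484601058097509)])
glassa (array([0.39888329, 0.10251301, 0.04020625]), [np.float64(1.2630222018398143), np.float64(1.263022201839789)]) (array([ 0.77036049, -0.0540278 ,  0.0500023 ]), [np.float64(2.5017761342308247), np.float64(2.5017761342307927)])
can (array([0.62121968, 0.48476774, 0.09175349]), [np.float64(1.4096509354300322), np.float64(1.4096509354300364)]) tin (array([0.7640025 , 0.11343746, 0.02959537]), [np.float64(0.4700786721093799), np.float64(0.4700786721093034)]) glue (array([ 0.63037773, -0.44139534,  0.06932387]), [np.float64(0.400467487156185), np.float64(0.4004674871561948)])
```

View pics/c_w.png

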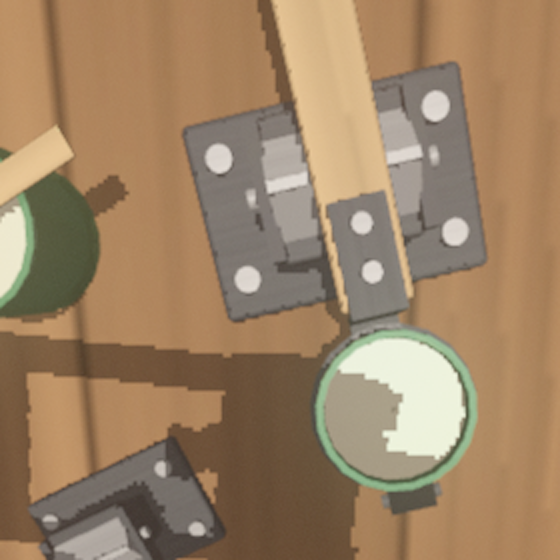

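Request:
drive_tool(
  plan=[
    {"xyz": [0,-20,50],"dr": [0,0,0]},
    {"xyz": [0,-40,100],"dr": [0,0,0]},
    {"xyz": [0,-60,150],"dr": [0,0,0]},
    {"xyz": [0,-60,190],"dr": [0,0,0]},
    {"xyz": [0,-60,190],"dr": [0,0,0]},
    {"xyz": [0,-60,190],"dr": [0,0,0]},
  ],
)

```text
t: 2.7
tool_pos: [0.55, 0.1895, 0.299]
tool_rot: [0.707, -0.0, -0.0, -0.707]
force: [-0.0, 0.1, -0.3]
gripper_width: 0.0853
```

Run:
```python
from h import *
im,C=shot("wrist","w2");s=monitor.read_state();print(s["tool_pos"],s["tool_rot"],np.abs(s["dq"]).max(),s["force"],s["t"])
np.savez("w2.npz",K=C[0],R=C[1],t=C[2])
```

```text
[0.55002687 0.18903678 0.2990145 ] [ 7.07376038e-01 -5.44299068e-04  2.01476873e-04 -7.06837183e-01] 0.013398722443495666 [-1.32106318  0.20927033  0.01332485] 2.75
```

View pics/w2.png

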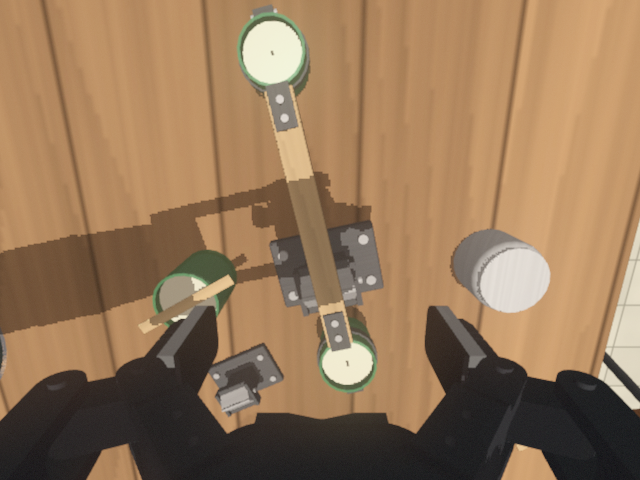

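```bash
python3 crop.py pics/w2.png 230 0 110 140 5 pics/c1.png; python3 crop.py pics/w2.png 260 210 140 190 4 pics/c2.png
```

```text
(no output)
```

View pics/c1.png

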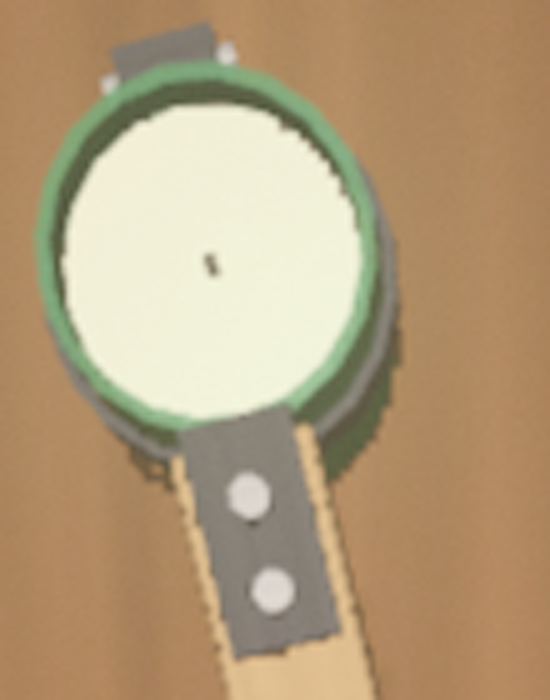

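View pics/c2.png

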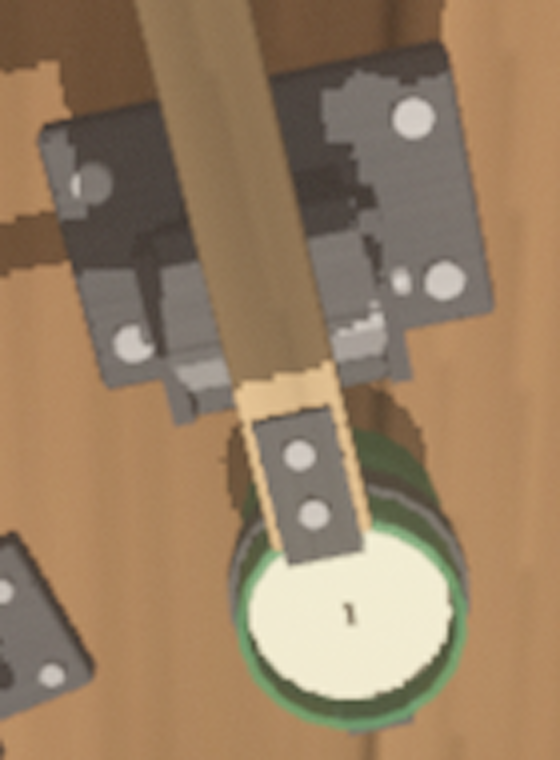

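```bash
cat > fit.py <<'E'
from h import *
from scipy.optimize import least_squares
z=np.load("w2.npz");C2=(z["K"],z["R"],z["t"])
s={"tool_pos":[.549506,.00004,.23811],"tool_rot":[-0.70702621,0.00080035,0.00080064,0.70718643]}
C1=cam("wrist",s)
c1=lambda p:(160+p[0]/2,p[1]/2)
c2a=lambda p:(230+p[0]/5,p[1]/5)
c2b=lambda p:(260+p[0]/4,210+p[1]/4)
F=[(-65,45,16),(65,45,16),(65,-45,16),(-65,-45,16)]
ob=[(C1,c1(p),X) for p,X in zip([(185,130),(457,63),(485,262),(232,320)],F)]
ob+=[(C2,c2b(p),X) for p,X in zip([(42,130),(445,45),(493,310),(108,388)],F)]
ob+=[(C1,c1((267,190)),(-28,0,101)),(C1,c1((421,153)),(28,0,101))]
def T(v): # stand planar
    return Ro.from_euler("z",v[2]).as_matrix(),np.array([v[0],v[1],0])
def res(v,ob,T):
    R,t=T(v);return np.concatenate([proj(C,R@(np.array(X)/1e3)+t)-np.array(uv) for C,uv,X in ob])
r=least_squares(res,[.54,.12,.2],args=(ob,T),loss="soft_l1")
print("stand",r.x[:2]*1e3,np.degrees(r.x[2]));print(np.round(res(r.x,ob,T).reshape(-1,2),1).tolist())
H=[(C1,c1((327,206)),(-10,-89,11)),(C1,c1((383,191)),(10,-89,11)),(C1,(357.8,204),(0,-165,-20)),
 (C2,c2b((252,424)),(-10,-89,11)),(C2,c2b((330,406)),(10,-89,11)),(C2,(347.5,364),(0,-165,-20)),
 (C2,c2a((235,658)),(-10,89,11)),(C2,c2a((340,632)),(10,89,11)),(C2,(271.6,49.4),(0,165,-20))]
def TH(v):
    return Ro.from_euler("ZX",[v[3],v[4]]).as_matrix(),np.array(v[:3])
h=least_squares(res,[.54,.18,.109,.2,-.08],args=(H,TH),loss="soft_l1")
print("hanger",h.x[:3]*1e3,np.degrees(h.x[3:]));print(np.round(res(h.x,H,TH).reshape(-1,2),1).tolist())
R,t=TH(h.x);rd=np.array([r.x[0],r.x[1],.101]);print("ridge in hanger",R.T@(rd-t)*1e3)
print("candles foot",t+R@[0,.165,-.084],t+R@[0,-.165,-.084])
E
python3 fit.py
```

```text
stand [557.56385843 109.00119612] 12.639421904461528
[[-3.0, -0.9], [1.5, -2.9], [3.0, 1.1], [-1.3, 2.6], [-3.1, 1.6], [0.1, 0.2], [0.8, 1.0], [-1.5, 1.8], [0.1, -0.3], [0.5, -0.8]]
hanger [541.30277524 183.46767716 100.82419195] [13.14588467 -4.53966105]
[[0.1, -0.0], [1.4, 0.1], [0.1, 1.7], [-0.7, -0.9], [-0.4, -0.6], [-0.6, 0.3], [-0.3, 0.1], [0.6, -0.1], [-0.5, -0.3]]
ridge in hanger [ -1.10105595 -75.98811883  -5.8569622 ]
candles foot [0.50540643 0.33716534 0.00402811] [0.58022328 0.01682142 0.03014733]
```

Request:
drive_tool(
  plan=[
    {"xyz": [-11,0,26],"dr": [0,-1.3,0]},
    {"xyz": [-22,40,53],"dr": [0,-2.63,0]},
    {"xyz": [-22,90,53],"dr": [0,-2.63,0]},
    {"xyz": [-22,130,53],"dr": [0,-2.63,0]},
    {"xyz": [-22,150,53],"dr": [0,-2.63,0]},
    {"xyz": [-22,150,53],"dr": [0,-2.63,0]},
    {"xyz": [-22,150,53],"dr": [0,-2.63,0]},
  ],
  grip=60,
)

```text
t: 3.62
tool_pos: [0.5289, 0.2424, 0.1508]
tool_rot: [-0.702, -0.081, 0.08, 0.703]
force: [-0.1, 0.9, 0.9]
gripper_width: 0.0599
```

```bash
python3 - <<'E'
from h import *
im,C=shot("wrist","w3");np.savez("w3.npz",K=C[0],R=C[1],t=C[2]);s=monitor.read_state();print(s["tool_pos"],s["tool_rot"],s["force"],s["wrist_torque"])
shot("side","s3")
E
python3 crop.py pics/s3.png 200 140 150 150 4 pics/s3c.png
```

```text
[0.52914523 0.24266263 0.1512812 ] [-0.70228403 -0.08175496  0.07944481  0.70271032] [0.01351693 0.12816191 0.41169905] [ 0.02064479 -0.04823528 -0.01243312]
```

View pics/w3.png

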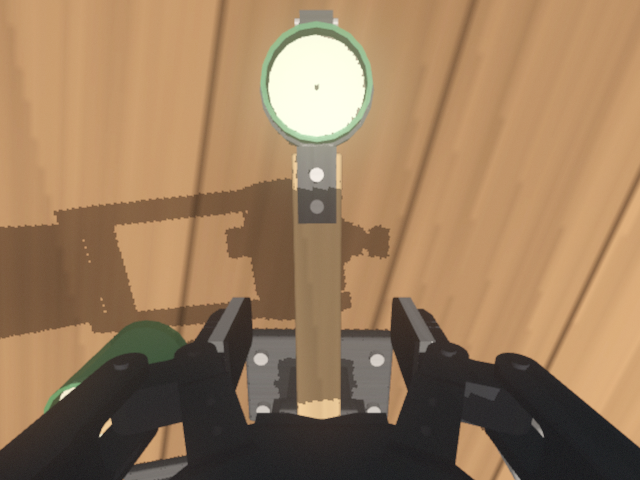

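View pics/s3c.png

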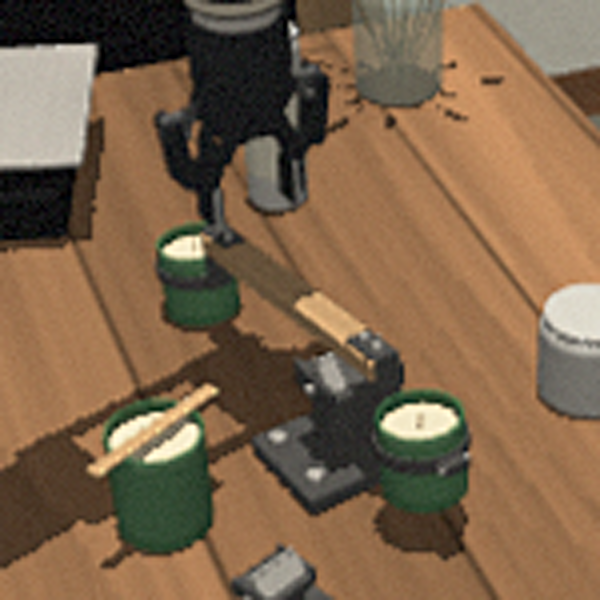

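Request:
drive_tool(
  plan=[
    {"xyz": [-1,25,0],"dr": [0,0,0]},
    {"xyz": [-1,50,0],"dr": [0,0,0]},
    {"xyz": [-1,50,0],"dr": [0,0,0]},
    {"xyz": [-1,50,0],"dr": [0,0,0]},
  ],
)

```text
t: 4.22
tool_pos: [0.528, 0.2431, 0.1012]
tool_rot: [-0.702, -0.082, 0.08, 0.703]
force: [0.9, 0.1, 0.1]
gripper_width: 0.0597
```

Request:
drive_tool(
  plan=[
    {"xyz": [0,0,0],"dr": [0,0,0]},
    {"xyz": [0,0,0],"dr": [0,0,0]},
    {"xyz": [0,0,0],"dr": [0,0,0]},
  ],
  grip=30,
  force=20,
)

```text
t: 4.6
tool_pos: [0.5273, 0.2429, 0.0999]
tool_rot: [-0.702, -0.081, 0.081, 0.703]
force: [0.6, 0.6, 0.8]
gripper_width: 0.03
```

Request:
drive_tool(
  plan=[
    {"xyz": [0,0,0],"dr": [0,0,0]},
    {"xyz": [0,0,0],"dr": [0,0,0]},
    {"xyz": [0,0,0],"dr": [0,0,0]},
    {"xyz": [0,0,0],"dr": [0,0,0]},
  ],
  grip=22,
)

```text
t: 5.1
tool_pos: [0.5271, 0.2428, 0.0998]
tool_rot: [-0.702, -0.081, 0.081, 0.702]
force: [-1.4, -0.9, 5.0]
gripper_width: 0.0252
```

```bash
python3 - <<'E'
from h import *
im,C=shot("wrist","w4");s=monitor.read_state();print(s["t"],s["tool_pos"],s["force"],s["wrist_torque"],s["gripper_width"])
shot("side","s4")
E
python3 crop.py pics/s4.png 200 140 150 150 4 pics/s4c.png
```

```text
5.15 [0.52708562 0.24283428 0.09974066] [-1.55385121 -1.12608766  4.5162027 ] [-0.04382392  0.36298315  0.05199566] 0.02538526128742427
```

View pics/s4c.png

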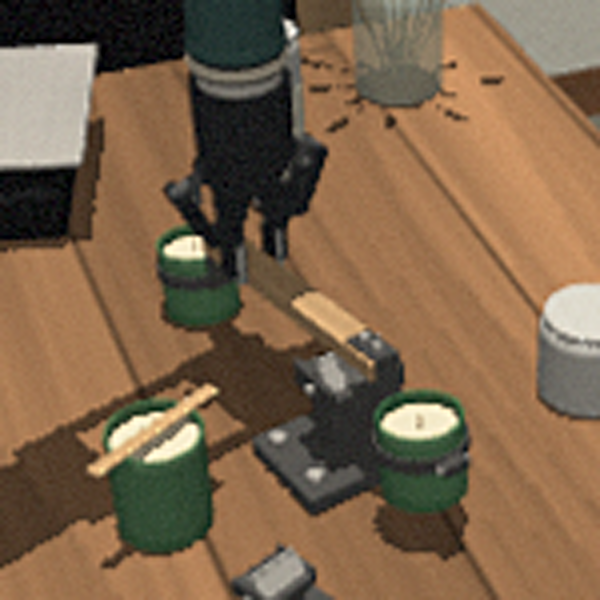

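View pics/w4.png

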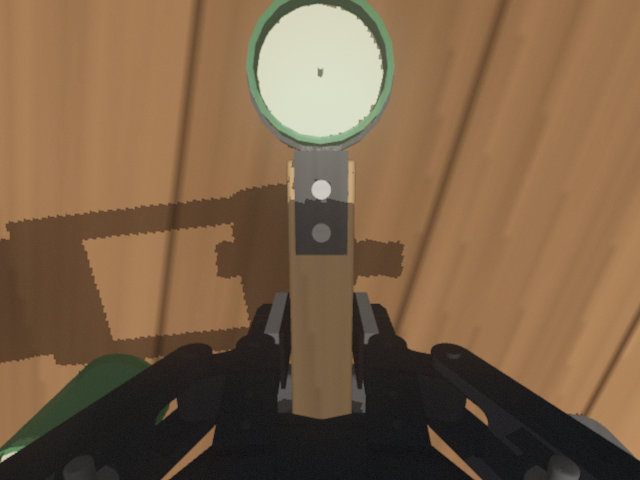

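Request:
drive_tool(
  plan=[
    {"xyz": [0,-0.5,0],"dr": [0,0,0]},
    {"xyz": [0,-1,0],"dr": [0,0,0]},
    {"xyz": [0,-1,0],"dr": [0,0,0]},
  ],
)

```text
t: 5.58
tool_pos: [0.5271, 0.2428, 0.0998]
tool_rot: [-0.702, -0.081, 0.081, 0.702]
force: [-0.5, 0.1, -0.1]
gripper_width: 0.0253
```

Request:
drive_tool(
  plan=[
    {"xyz": [0,-0.5,0],"dr": [0,0,0]},
    {"xyz": [0,-1,0],"dr": [0,0,0]},
    {"xyz": [0,-1,0],"dr": [0,0,0]},
  ],
)

```text
t: 5.95
tool_pos: [0.5266, 0.2426, 0.1003]
tool_rot: [0.703, 0.08, -0.082, -0.702]
force: [0.2, 0.6, -3.6]
gripper_width: 0.0252
```

Request:
drive_tool(
  plan=[
    {"xyz": [0,-0.3,-3],"dr": [0,0,0]},
    {"xyz": [0,-0.5,-6],"dr": [0,0,0]},
    {"xyz": [0,-0.8,-9],"dr": [0,0,0]},
    {"xyz": [0,-1,-12],"dr": [0,0,0]},
    {"xyz": [0,-1,-12],"dr": [0,0,0]},
  ],
)

```text
t: 6.58
tool_pos: [0.5299, 0.2305, 0.1023]
tool_rot: [0.703, 0.081, -0.081, -0.702]
force: [1.1, -0.2, -4.5]
gripper_width: 0.0255
```

```bash
cat > obs.py <<'E'
import sys
from h import *
n=sys.argv[1]
F=[];
for i in range(2):
    im,C=shot(["side","scene"][i],["s","c"][i]+n);s=monitor.read_state();F.append(np.r_[s["force"],s["wrist_torque"]])
print(s["t"],s["tool_pos"],np.round(np.mean(F,0),2),s["gripper_width"])
a=cv2.imread(f"pics/s{n}.png")[130:290,210:330];b=cv2.imread(f"pics/c{n}.png")[180:280,280:400]
a=cv2.resize(a,None,fx=3.3,fy=3.3,interpolation=cv2.INTER_CUBIC);b=cv2.resize(b,None,fx=3.3,fy=3.3,interpolation=cv2.INTER_CUBIC)
b=cv2.copyMakeBorder(b,0,a.shape[0]-b.shape[0],0,0,cv2.BORDER_CONSTANT);cv2.imwrite(f"pics/o{n}.png",np.hstack([a,b]))
E
python3 obs.py 5
```

```text
6.675 [0.52978244 0.23075051 0.1022403 ] [ 0.4   0.44 -5.26  0.09  0.05 -0.  ] 0.02527537445904817
```

View pics/o5.png

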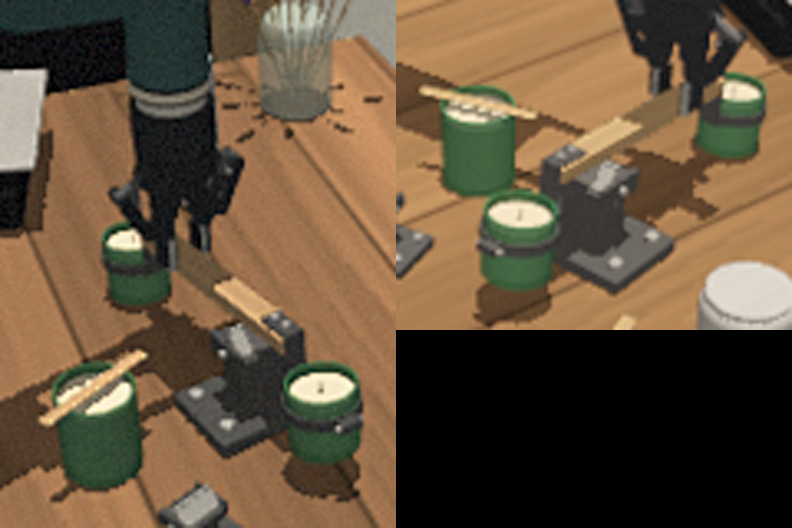

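Request:
drive_tool(
  plan=[
    {"xyz": [0,-0.2,-4],"dr": [0,0,0]},
    {"xyz": [0,-0.4,-8],"dr": [0,0,0]},
    {"xyz": [0,-0.6,-12],"dr": [0,0,0]},
    {"xyz": [0,-0.8,-16],"dr": [0,0,0]},
    {"xyz": [0,-1,-20],"dr": [0,0,0]},
    {"xyz": [0,-1,-22],"dr": [0,0,0]},
    {"xyz": [0,-1,-22],"dr": [0,0,0]},
  ],
)

```text
t: 7.55
tool_pos: [0.535, 0.2092, 0.1035]
tool_rot: [0.703, 0.081, -0.081, -0.702]
force: [0.5, -0.5, -3.6]
gripper_width: 0.0255
```

```bash
python3 obs.py 6
```

```text
7.65 [0.53500974 0.20926633 0.10348005] [ 0.84 -0.48 -3.47 -0.04 -0.04 -0.01] 0.02524836799731567
```

View pics/o6.png

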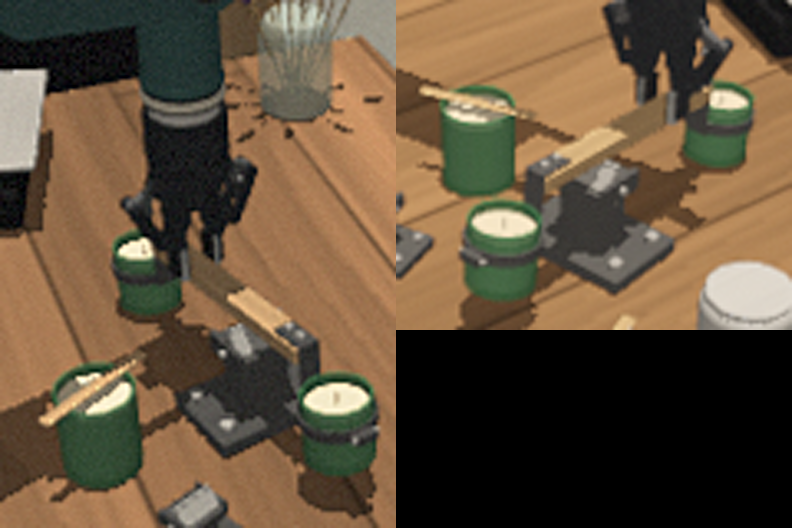

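Request:
drive_tool(
  plan=[
    {"xyz": [0,-0.2,-4],"dr": [0,0,0]},
    {"xyz": [0,-0.5,-8],"dr": [0,0,0]},
    {"xyz": [0,-0.8,-12],"dr": [0,0,0]},
    {"xyz": [0,-1.2,-16],"dr": [0,0,0]},
    {"xyz": [0,-1.5,-20],"dr": [0,0,0]},
    {"xyz": [0,-1.5,-20],"dr": [0,0,0]},
  ],
)

```text
t: 8.4
tool_pos: [0.5397, 0.1893, 0.105]
tool_rot: [0.703, 0.081, -0.081, -0.702]
force: [0.2, -1.1, -2.1]
gripper_width: 0.0254
```

```bash
python3 obs.py 7
```

```text
8.5 [0.53966773 0.18935472 0.10493699] [ 0.18 -0.46 -2.79 -0.18 -0.07  0.01] 0.025354552211047158
```

View pics/o7.png

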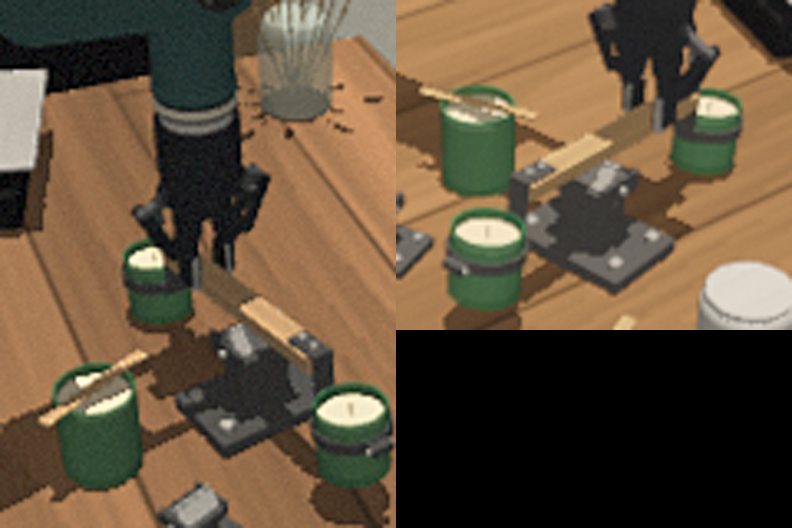

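Request:
drive_tool(
  plan=[
    {"xyz": [0,-0.3,-4],"dr": [0,0,0]},
    {"xyz": [0,-0.6,-8],"dr": [0,0,0]},
    {"xyz": [0,-0.7,-10],"dr": [0,0,0]},
    {"xyz": [0,-0.7,-10],"dr": [0,0,0]},
    {"xyz": [0,-0.7,-10],"dr": [0,0,0]},
  ],
)

```text
t: 9.12
tool_pos: [0.5418, 0.1802, 0.1057]
tool_rot: [0.703, 0.081, -0.081, -0.702]
force: [-0.7, 1.6, -1.3]
gripper_width: 0.0256
```

```bash
python3 obs.py 8
```

```text
9.225 [0.54177223 0.18019863 0.10564349] [-0.14  0.64 -1.32  0.09 -0.04 -0.02] 0.025057841526753447
```

Request:
drive_tool(
  plan=[
    {"xyz": [0,0,0],"dr": [0,0,0]},
    {"xyz": [0,0,0],"dr": [0,0,0]},
    {"xyz": [0,0,0],"dr": [0,0,0]},
    {"xyz": [0,0,0],"dr": [0,0,0]},
    {"xyz": [0,0,0],"dr": [0,0,0]},
    {"xyz": [0,0,0],"dr": [0,0,0]},
  ],
  grip=40,
)

```text
t: 9.98
tool_pos: [0.5416, 0.1804, 0.1055]
tool_rot: [0.702, 0.081, -0.081, -0.702]
force: [-0.6, 0.3, -0.6]
gripper_width: 0.0401
```

```bash
python3 obs.py 9; python3 -c "
from h import *
im,C=shot('wrist','w9');np.savez('w9.npz',K=C[0],R=C[1],t=C[2])"
```

```text
10.075 [0.54160156 0.18044771 0.10552232] [ 0.03 -0.21 -0.11  0.01 -0.03  0.  ] 0.03995068260864965
```

View pics/o9.png

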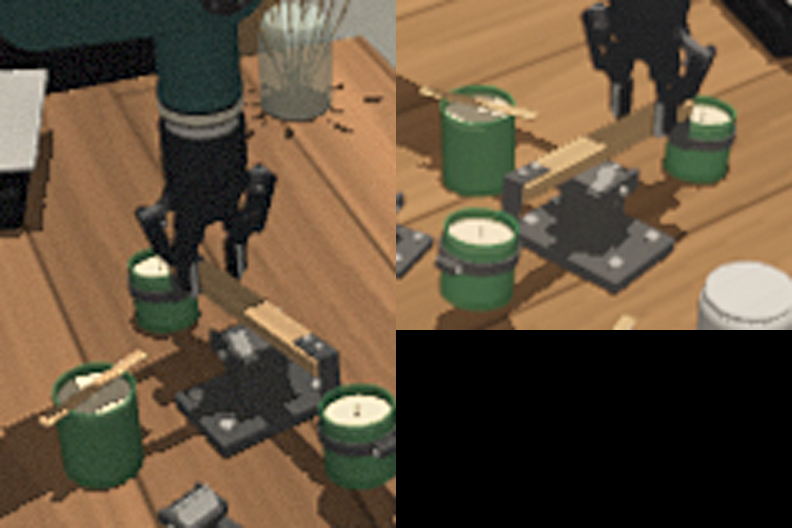

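View pics/w9.png

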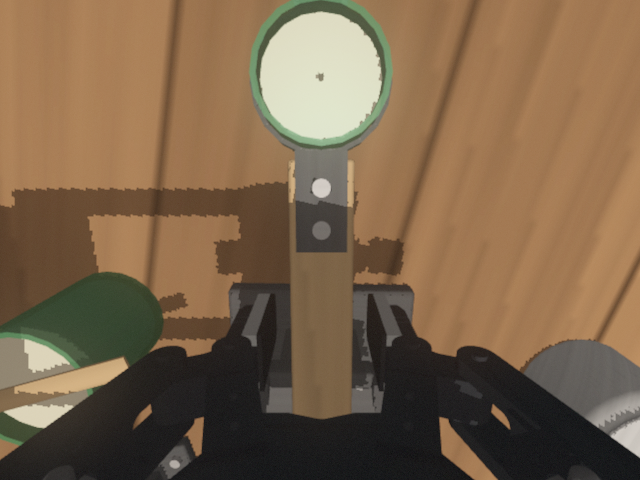

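Request:
drive_tool(
  plan=[
    {"xyz": [0,2,0],"dr": [0,0,0]},
    {"xyz": [0,4,0],"dr": [0,0,0]},
    {"xyz": [0,4,0],"dr": [0,0,0]},
  ],
)

```text
t: 10.5
tool_pos: [0.5414, 0.1804, 0.1011]
tool_rot: [0.702, 0.081, -0.081, -0.702]
force: [0.9, 0.3, 0.1]
gripper_width: 0.04
```

Request:
drive_tool(
  plan=[
    {"xyz": [0,0,0],"dr": [0,0,0]},
    {"xyz": [0,-0.5,0],"dr": [0,0,0]},
    {"xyz": [0,-1,0],"dr": [0,0,0]},
    {"xyz": [0,-2,0],"dr": [0,0,0]},
    {"xyz": [0,-2,0],"dr": [0,0,0]},
  ],
  grip=22,
)

```text
t: 11.12
tool_pos: [0.5411, 0.1804, 0.1028]
tool_rot: [-0.702, -0.08, 0.081, 0.702]
force: [-0.4, 0.1, -4.0]
gripper_width: 0.0252
```

Request:
drive_tool(
  plan=[
    {"xyz": [0,-0.5,-4],"dr": [0,0,0]},
    {"xyz": [0,-1.2,-8],"dr": [0,0,0]},
    {"xyz": [0,-1.2,-8],"dr": [0,0,0]},
    {"xyz": [0,-1.2,-8],"dr": [0,0,0]},
  ],
)

```text
t: 11.62
tool_pos: [0.5435, 0.1723, 0.1047]
tool_rot: [0.703, 0.081, -0.081, -0.702]
force: [-0.6, -0.6, -4.9]
gripper_width: 0.0255
```

```bash
python3 obs.py 10
```

```text
11.725 [0.54345741 0.17251403 0.10472022] [-0.26 -0.24 -4.55  0.2   0.06 -0.05] 0.02518240391274128
```

Request:
drive_tool(
  plan=[
    {"xyz": [0,0,0],"dr": [0,0,0]},
    {"xyz": [0,0,0],"dr": [0,0,0]},
    {"xyz": [0,0,0],"dr": [0,0,0]},
    {"xyz": [0,0,0],"dr": [0,0,0]},
    {"xyz": [0,0,0],"dr": [0,0,0]},
    {"xyz": [0,0,0],"dr": [0,0,0]},
  ],
  grip=40,
)

```text
t: 12.48
tool_pos: [0.5434, 0.1727, 0.1047]
tool_rot: [0.702, 0.081, -0.081, -0.702]
force: [-0.4, -0.3, 0.4]
gripper_width: 0.0403
```

```bash
python3 obs.py 11
```

```text
12.575 [0.54339031 0.17264118 0.10468044] [-0.1  -0.34  0.23  0.01 -0.03 -0.01] 0.040444253274378776
```

View pics/o11.png

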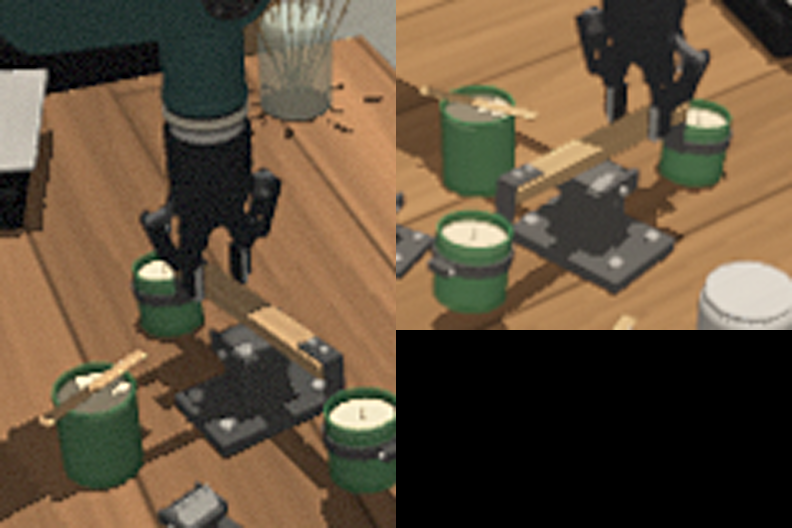

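View pics/o10.png

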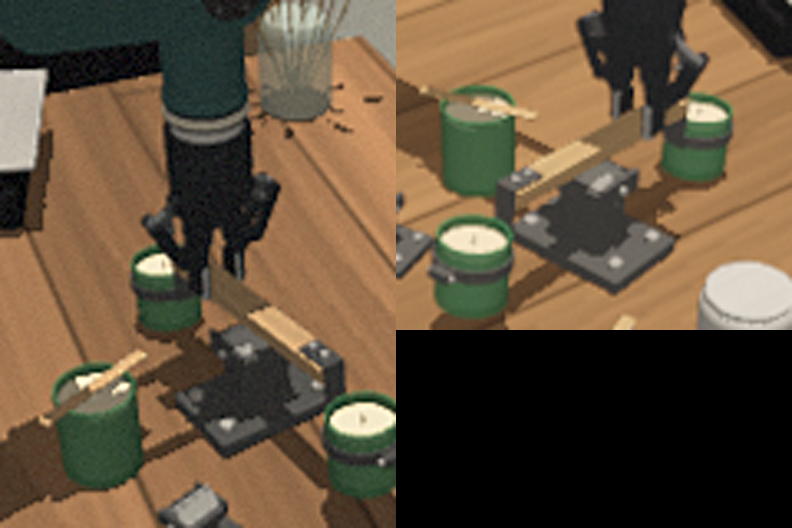

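Request:
drive_tool(
  plan=[
    {"xyz": [0,0.5,0],"dr": [0,0,0]},
    {"xyz": [0,0.5,0],"dr": [0,0,0]},
    {"xyz": [0,-0.5,0],"dr": [0,0,0]},
    {"xyz": [0,-1,0],"dr": [0,0,0]},
    {"xyz": [0,-1.4,-3],"dr": [0,0,0]},
    {"xyz": [0,-1.8,-6],"dr": [0,0,0]},
    {"xyz": [0,-1.8,-6],"dr": [0,0,0]},
    {"xyz": [0,-1.8,-6],"dr": [0,0,0]},
  ],
  grip=22,
)

```text
t: 13.58
tool_pos: [0.5445, 0.1664, 0.1061]
tool_rot: [0.703, 0.08, -0.081, -0.702]
force: [0.3, 0.5, -3.9]
gripper_width: 0.0254
```

Request:
drive_tool(
  plan=[
    {"xyz": [0,0,0],"dr": [0,0,0]},
    {"xyz": [0,0,0],"dr": [0,0,0]},
    {"xyz": [0,0,0],"dr": [0,0,0]},
    {"xyz": [0,0,0],"dr": [0,0,0]},
    {"xyz": [0,0,0],"dr": [0,0,0]},
    {"xyz": [0,0,0],"dr": [0,0,0]},
  ],
  grip=40,
)

```text
t: 14.32
tool_pos: [0.5448, 0.1668, 0.1065]
tool_rot: [0.702, 0.081, -0.081, -0.702]
force: [0.8, -0.2, 0.2]
gripper_width: 0.0398
```

```bash
python3 obs.py 12
```

```text
14.425 [0.54479677 0.16678386 0.1065156 ] [ 0.38 -0.64  0.02 -0.    0.   -0.02] 0.04008433407902279
```

View pics/o12.png

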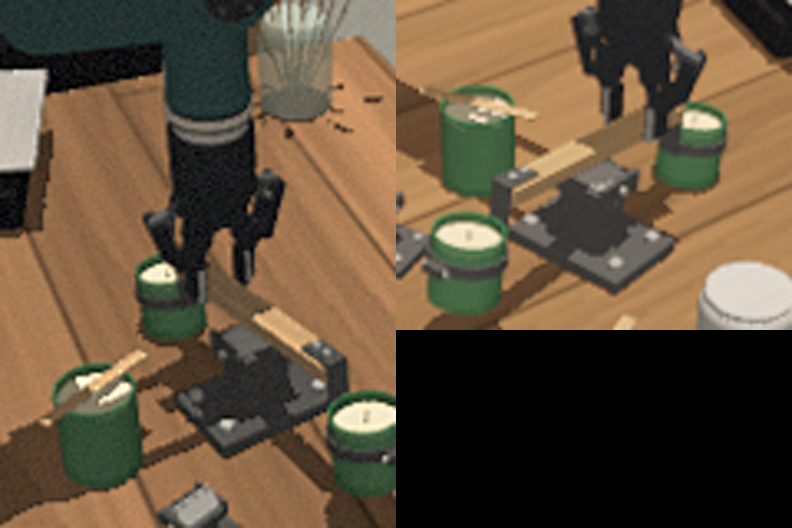

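Request:
drive_tool(
  plan=[
    {"xyz": [0,0.5,0],"dr": [0,0,0]},
    {"xyz": [0,1,0],"dr": [0,0,0]},
    {"xyz": [0,0,0],"dr": [0,0,0]},
    {"xyz": [0,-0.5,0],"dr": [0,0,0]},
    {"xyz": [0,-1,-3],"dr": [0,0,0]},
    {"xyz": [0,-1.4,-6],"dr": [0,0,0]},
    {"xyz": [0,-1.4,-6],"dr": [0,0,0]},
    {"xyz": [0,-1.4,-6],"dr": [0,0,0]},
  ],
  grip=22,
)

```text
t: 15.42
tool_pos: [0.546, 0.1604, 0.1076]
tool_rot: [0.703, 0.081, -0.081, -0.702]
force: [-0.9, -0.0, -2.0]
gripper_width: 0.0252
```

Request:
drive_tool(
  plan=[
    {"xyz": [0,0,0],"dr": [0,0,0]},
    {"xyz": [0,0,0],"dr": [0,0,0]},
    {"xyz": [0,0,0],"dr": [0,0,0]},
    {"xyz": [0,0,0],"dr": [0,0,0]},
    {"xyz": [0,0,0],"dr": [0,0,0]},
    {"xyz": [0,0,0],"dr": [0,0,0]},
  ],
  grip=40,
)

```text
t: 16.18
tool_pos: [0.5462, 0.161, 0.1079]
tool_rot: [0.702, 0.081, -0.081, -0.702]
force: [1.1, 0.3, 0.1]
gripper_width: 0.0396
```

```bash
python3 obs.py 13
```

```text
16.275 [0.54614745 0.16096767 0.10790575] [ 0.16  0.04 -0.56 -0.02 -0.02 -0.02] 0.0397866214233334
```

View pics/o13.png

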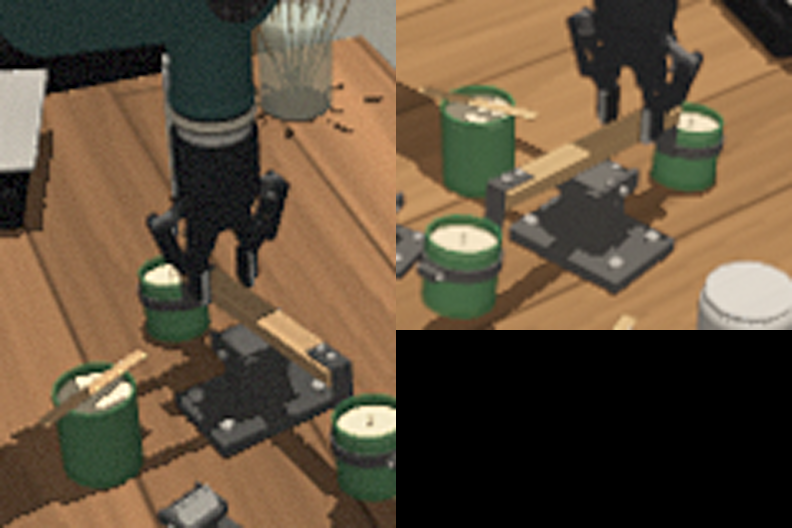

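Request:
drive_tool(
  plan=[
    {"xyz": [0,0.5,0],"dr": [0,0,0]},
    {"xyz": [0,1,0],"dr": [0,0,0]},
    {"xyz": [0,0,0],"dr": [0,0,0]},
    {"xyz": [0,-0.5,0],"dr": [0,0,0]},
    {"xyz": [0,-1,-3],"dr": [0,0,0]},
    {"xyz": [0,-1.5,-7],"dr": [0,0,0]},
    {"xyz": [0,-1.5,-7],"dr": [0,0,0]},
    {"xyz": [0,-1.5,-7],"dr": [0,0,0]},
  ],
  grip=22,
)

```text
t: 17.27
tool_pos: [0.5477, 0.1536, 0.1092]
tool_rot: [0.703, 0.081, -0.081, -0.702]
force: [-0.3, 0.1, -2.1]
gripper_width: 0.0254
```

Request:
drive_tool(
  plan=[
    {"xyz": [0,0,0],"dr": [0,0,0]},
    {"xyz": [0,0,0],"dr": [0,0,0]},
    {"xyz": [0,0,0],"dr": [0,0,0]},
    {"xyz": [0,0,0],"dr": [0,0,0]},
    {"xyz": [0,0,0],"dr": [0,0,0]},
    {"xyz": [0,0,0],"dr": [0,0,0]},
  ],
  grip=40,
)

```text
t: 18.02
tool_pos: [0.5478, 0.1542, 0.1094]
tool_rot: [0.702, 0.081, -0.081, -0.702]
force: [0.6, 0.0, -0.2]
gripper_width: 0.04
```

```bash
python3 obs.py 14
```

```text
18.125 [0.54774853 0.15415208 0.10941575] [-0.04 -0.34 -0.15  0.03  0.01 -0.02] 0.04006595884632335
```

View pics/o14.png

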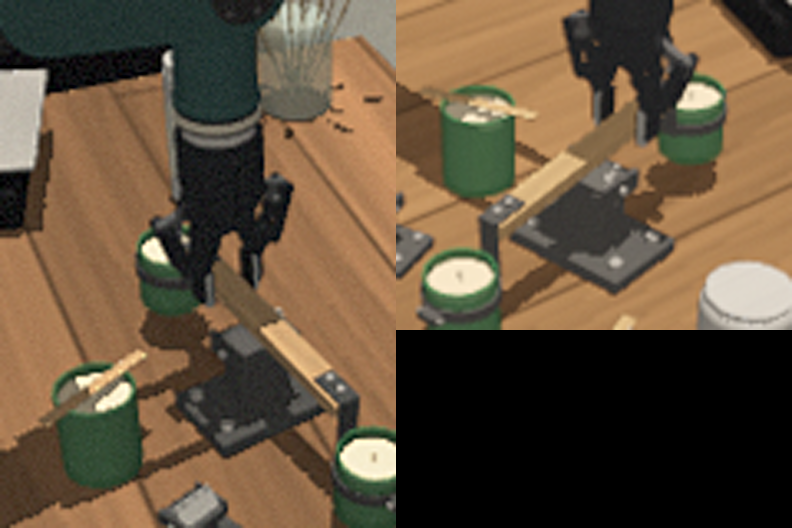

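```bash
python3 -c "
from h import *
im,C=shot('wrist','w14');np.savez('w14.npz',K=C[0],R=C[1],t=C[2])"; python3 crop.py pics/s14.png 220 170 120 150 4 pics/z14.png;python3 crop.py pics/c14.png 270 190 130 100 6 pics/y14.png
```

```text
(no output)
```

View pics/w14.png

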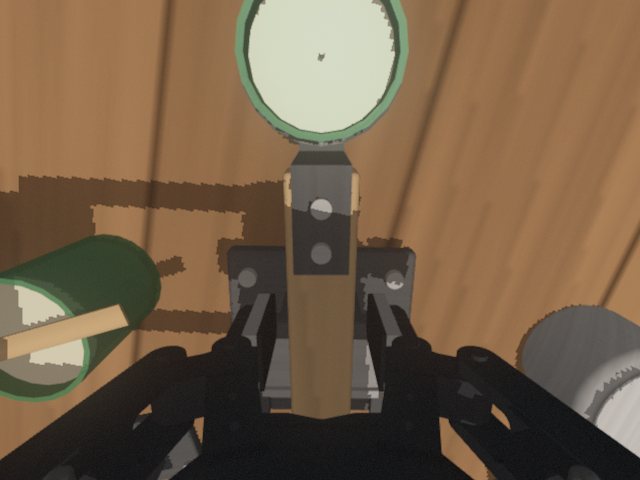

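View pics/z14.png

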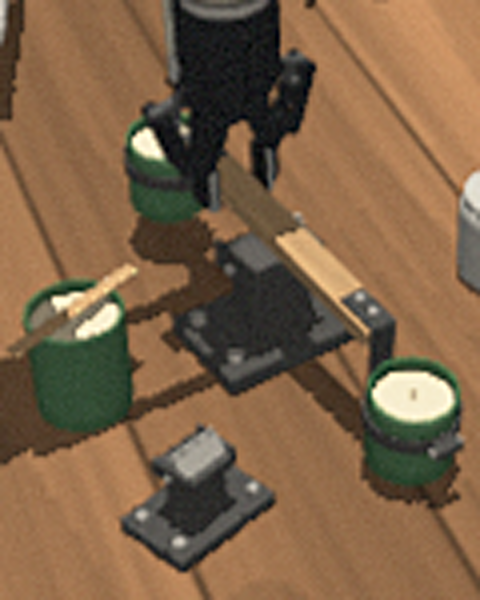

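View pics/y14.png

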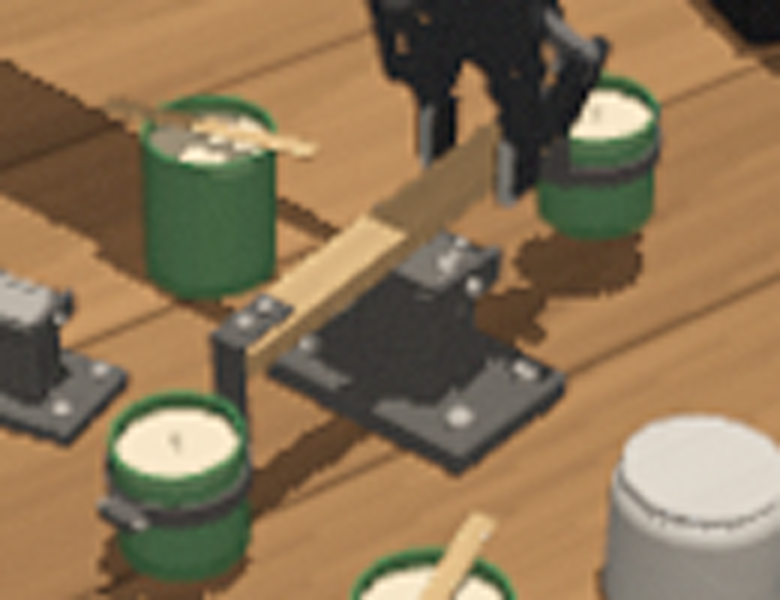

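```bash
cat > hf.py <<'E'
from h import *
from scipy.optimize import least_squares
RD=np.array([.5576,.1090,.101])
def TH(v): return Ro.from_euler("ZX",[v[3],v[4]]).as_matrix(),np.array(v[:3])
def fit(obs,x0=(.56,.11,.109,.225,0.),prior=True):
    def res(v):
        R,t=TH(v);r=[(proj(C,R@(np.array(X)/1e3)+t)-np.array(uv))*w for C,uv,X,w in obs]
        return np.concatenate(r+[[ ]])
    h=least_squares(res,x0,loss="soft_l1");R,t=TH(h.x)
    print("hanger",np.round(h.x[:3]*1e3,1),"yaw,tilt deg",np.round(np.degrees(h.x[3:]),2),"ridge in hanger",np.round(R.T@(RD-t)*1e3,1))
    print("foot z",(t+R@[0,.165,-.084])[2],(t+R@[0,-.165,-.084])[2]);print(np.round(res(h.x).reshape(-1,2),1).tolist())
    return h.x
def ld(f): z=np.load(f);return z["K"],z["R"],z["t"]
E
python3 - <<'E'
from hf import *
W=ld("w14.npz");S=cam("scene");D=cam("side")
d=lambda x,y:(220+x/4,170+y/4); c=lambda x,y:(270+x/6,190+y/6)
fit([(W,(293,274),(-10,89,11),1),(W,(350,273),(10,89,11),1),(W,(286,173),(-13,125,8),1),(W,(358,173),(13,125,8),1),(W,(322,54),(0,165,-20),.5),
(D,d(414,390),(0,-165,-20),1),(S,c(178,437),(0,-165,-20),1),(S,c(598,113),(0,165,-20),1),(D,d(163,142),(0,165,-20),.5)])
E
```

```text
hanger [562.7  92.4 105.3] yaw,tilt deg [13.18  3.95] ridge in hanger [-1.2 17.  -5.5]
foot z 0.03290030152602315 0.010145212725089933
[[1.8, -0.9], [-0.9, 0.0], [-2.3, 0.3], [2.0, 0.2], [-0.2, -0.0], [0.1, -0.5], [-1.1, 0.1], [-1.0, -0.3], [0.3, -0.4]]
```

Request:
drive_tool(
  plan=[
    {"xyz": [0,0,0],"dr": [0,0,0]},
    {"xyz": [0,0,0],"dr": [0,0,0]},
    {"xyz": [0,0,0],"dr": [0,0,0]},
    {"xyz": [0,0,0],"dr": [0,0,0]},
  ],
  grip=22,
)

```text
t: 18.68
tool_pos: [0.5478, 0.1541, 0.1095]
tool_rot: [0.703, 0.081, -0.081, -0.702]
force: [1.1, -0.6, 0.1]
gripper_width: 0.0251
```

```bash
python3 obs.py 15
```

```text
18.775 [0.54786601 0.15409779 0.10950593] [ 0.55 -0.44  0.28 -0.1  -0.05  0.01] 0.025299072327539543
```

View pics/o15.png

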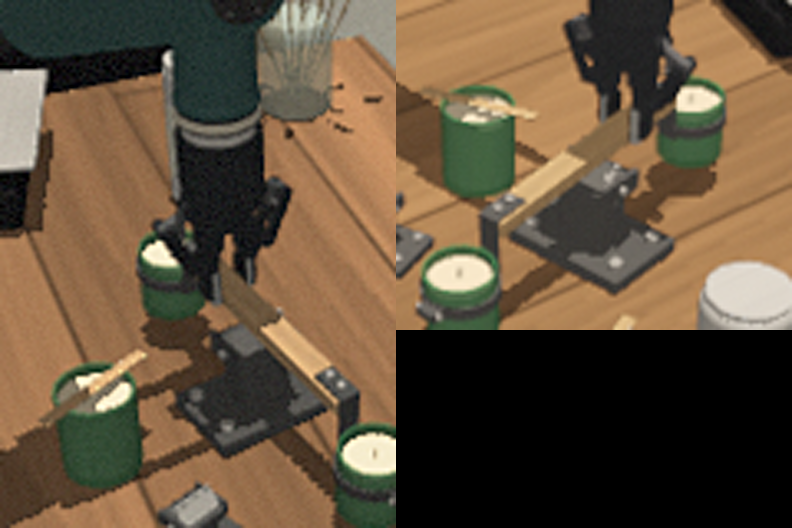

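Request:
drive_tool(
  plan=[
    {"xyz": [0,0.5,1],"dr": [0,0,0]},
    {"xyz": [0,1,2.5],"dr": [0,0,0]},
    {"xyz": [0,1.2,4],"dr": [0,0,0]},
    {"xyz": [0,1.2,4],"dr": [0,0,0]},
    {"xyz": [0,1.2,4],"dr": [0,0,0]},
  ],
)

```text
t: 19.4
tool_pos: [0.5475, 0.1572, 0.1089]
tool_rot: [0.703, 0.081, -0.08, -0.702]
force: [0.1, -4.8, 3.8]
gripper_width: 0.0257
```

Request:
drive_tool(
  plan=[
    {"xyz": [0,0,0],"dr": [0,0,0]},
    {"xyz": [0,0,0],"dr": [0,0,0]},
    {"xyz": [0,0,0],"dr": [0,0,0]},
    {"xyz": [0,0,0],"dr": [0,0,0]},
    {"xyz": [0,0,0],"dr": [0,0,0]},
    {"xyz": [0,0,0],"dr": [0,0,0]},
    {"xyz": [0,0,0],"dr": [0,0,0]},
    {"xyz": [0,0,0],"dr": [0,0,0]},
  ],
  grip=40,
)

```text
t: 20.4
tool_pos: [0.5469, 0.1581, 0.1083]
tool_rot: [-0.702, -0.081, 0.081, 0.702]
force: [-0.3, -0.2, -0.4]
gripper_width: 0.0402
```

```bash
python3 obs.py 16; python3 crop.py pics/s16.png 220 170 120 150 4 pics/z16.png;python3 crop.py pics/c16.png 270 190 130 100 6 pics/y16.png; python3 -c "
from h import *
im,C=shot('wrist','w16');np.savez('w16.npz',K=C[0],R=C[1],t=C[2])"
```

```text
20.5 [0.54687257 0.15803572 0.10825809] [-0.47 -0.49 -0.6   0.    0.01 -0.03] 0.040252967810790886
```

View pics/z16.png

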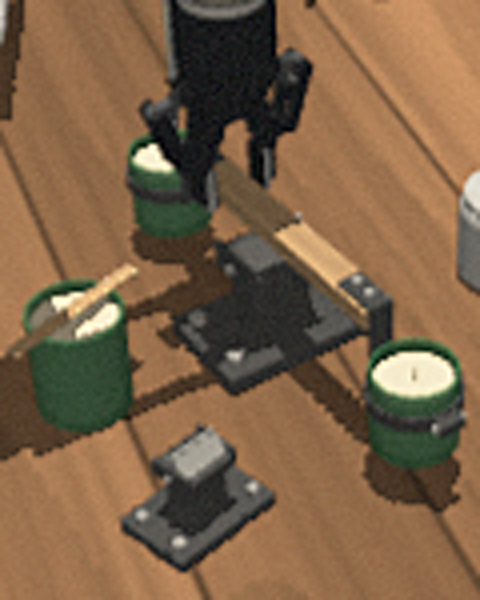

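View pics/y16.png

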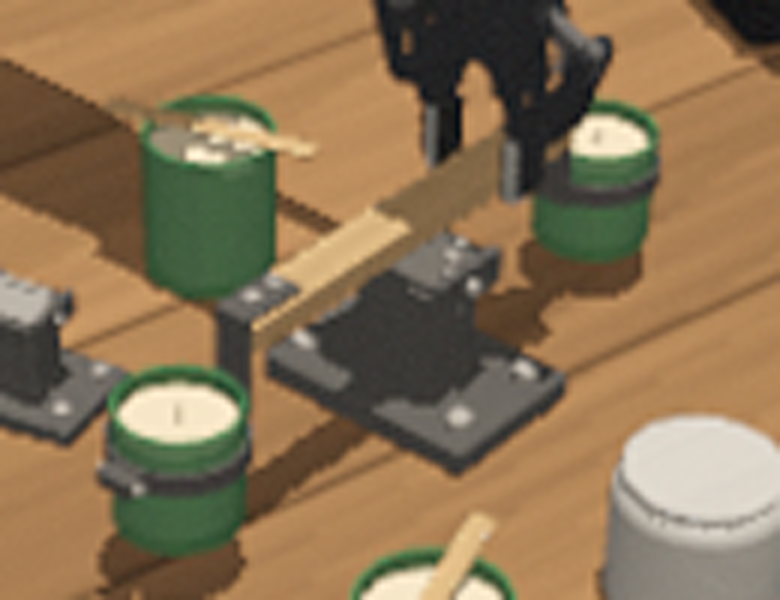

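View pics/w16.png

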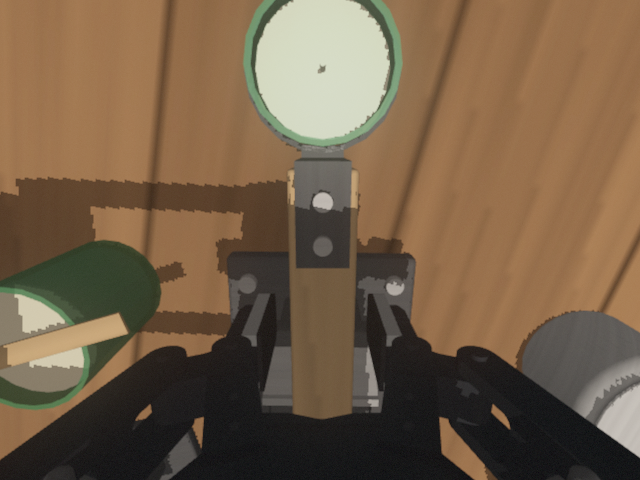

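Run:
```python
from hf import *
W=ld("w16.npz");S=cam("scene");D=cam("side")
d=lambda x,y:(220+x/4,170+y/4); c=lambda x,y:(270+x/6,190+y/6)
fit([(W,(296,268),(-10,89,11),1),(W,(350,267),(10,89,11),1),(W,(289,171),(-13,125,8),1),(W,(357,171),(13,125,8),1),(W,(323,64),(0,165,-20),.5),
(D,d(415,372),(0,-165,-20),1),(S,c(178,412),(0,-165,-20),1),(S,c(598,138),(0,165,-20),1),(D,d(163,158),(0,165,-20),.5)])
```

```text
hanger [562.6  95.6 105.8] yaw,tilt deg [13.28 -0.64] ridge in hanger [-1.8 14.2 -4.6]
foot z 0.01997246718455918 0.023634494559956865
[[1.1, -0.6], [-0.6, 0.2], [-1.7, 0.0], [1.8, -0.2], [-0.3, 1.1], [-0.0, -0.1], [-0.6, 0.2], [-0.8, -1.2], [0.4, -0.9]]
```

Request:
drive_tool(
  plan=[
    {"xyz": [0,0,0],"dr": [0,0,0]},
    {"xyz": [0,-10,0],"dr": [0,0,0]},
    {"xyz": [0,-30,0],"dr": [0,0,0]},
    {"xyz": [0,-70,0],"dr": [0,0,0]},
    {"xyz": [0,-110,0],"dr": [0,0,0]},
    {"xyz": [0,-110,0],"dr": [0,0,0]},
  ],
)

```text
t: 21.3
tool_pos: [0.549, 0.1585, 0.2242]
tool_rot: [-0.702, -0.085, 0.077, 0.703]
force: [-0.4, 0.1, -0.8]
gripper_width: 0.0398
```

Request:
drive_tool(
  plan=[
    {"xyz": [-25,0,-55],"dr": [0,0.5,0]},
    {"xyz": [-50,0,-110],"dr": [0,1,0]},
    {"xyz": [-75,0,-165],"dr": [0,1.5,0]},
    {"xyz": [-100,0,-220],"dr": [0,2,0]},
    {"xyz": [-125,0,-275],"dr": [0,2.6,0]},
    {"xyz": [-150,0,-330],"dr": [0,2.6,0]},
    {"xyz": [-175,0,-385],"dr": [0,2.6,0]},
    {"xyz": [-189,0,-426],"dr": [0,2.6,0]},
    {"xyz": [-189,0,-426],"dr": [0,2.6,0]},
    {"xyz": [-189,0,-426],"dr": [0,2.6,0]},
  ],
)

```text
t: 22.55
tool_pos: [0.4595, -0.2992, 0.2176]
tool_rot: [-0.707, -0.001, 0.001, 0.708]
force: [0.7, -0.7, -0.4]
gripper_width: 0.0399
```

```bash
python3 obs.py 17; python3 -c "
from h import *
im,C=shot('wrist','w17');np.savez('w17.npz',K=C[0],R=C[1],t=C[2])
print(monitor.read_state()['tool_rot'])"; python3 crop.py pics/s17.png 220 170 120 150 4 pics/z17.png;python3 crop.py pics/c17.png 270 190 130 100 6 pics/y17.png
```

```text
22.65 [ 0.45990847 -0.29854928  0.21808597] [-0.32 -0.13  0.1  -0.01 -0.02 -0.04] 0.039643597831891725
[-0.70698579 -0.00163123  0.00156226  0.70722415]
```

View pics/w17.png

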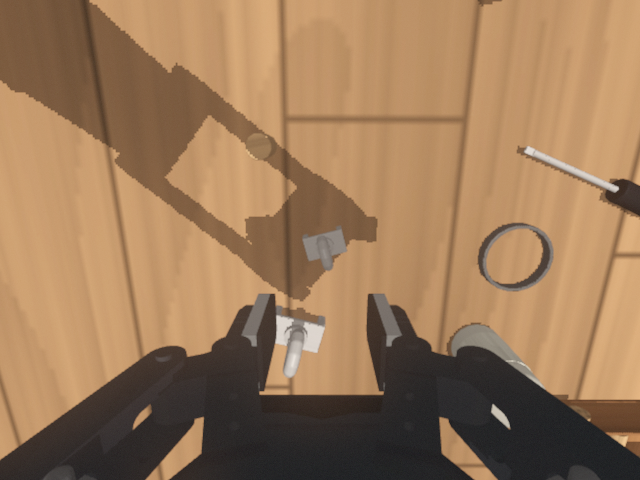

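View pics/y17.png

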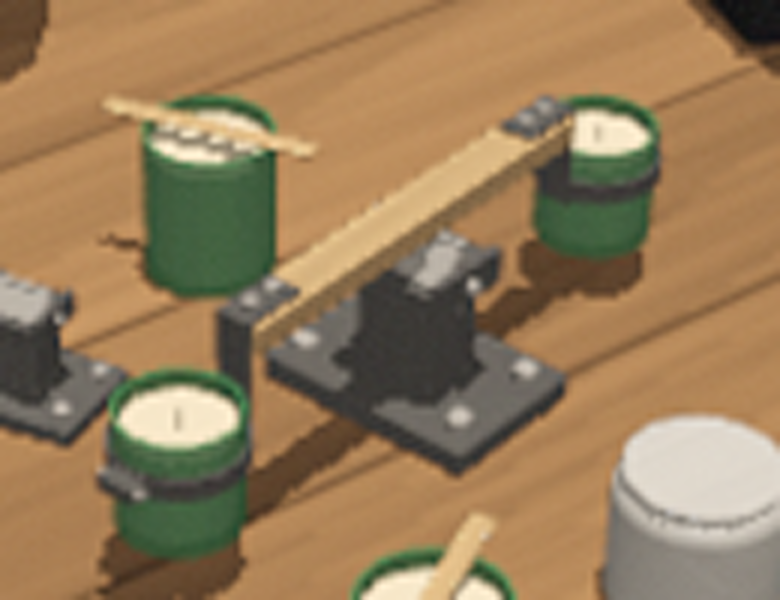

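View pics/z17.png

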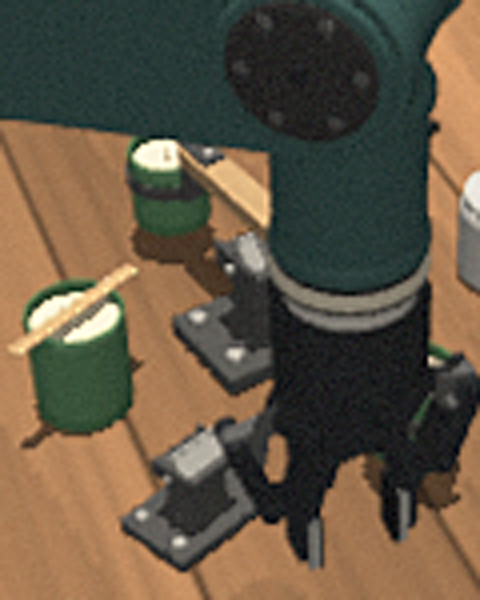

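```bash
python3 crop.py pics/w17.png 260 215 140 170 4 pics/x17.png
```

```text
(no output)
```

View pics/x17.png

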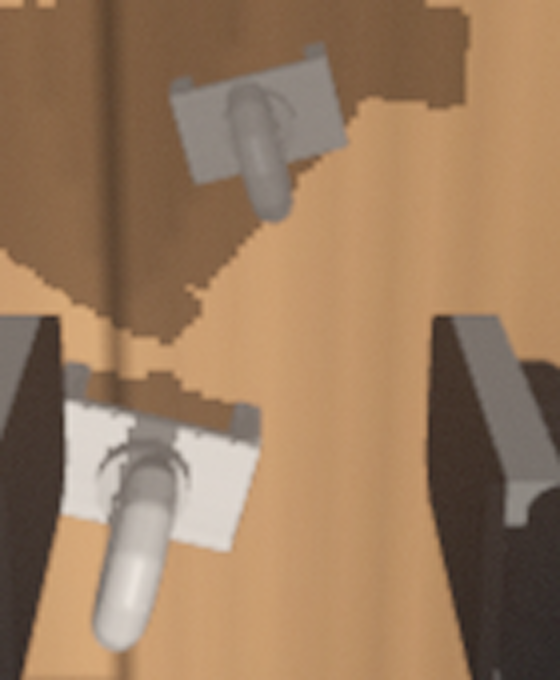

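Run:
```python
from hf import *
W=ld("w17.npz")
c=lambda p:(260+p[0]/4,215+p[1]/4)
for nm,ps,z in (("small",[(172,95),(325,55),(347,143),(197,185)],.017),("big",[(66,400),(259,447),(229,550),(66,517)],.022)):
    P=np.array([atz(W,c(p),z) for p in ps])*1e3;print(nm,P.round(1).tolist(),[np.linalg.norm(P[i]-P[(i+1)%4]).round(1) for i in range(4)],P.mean(0).round(1))
P=np.array([atz(W,c(p),.017) for p in [(172,95),(325,55),(347,143),(197,185)]])
v=(P[1]-P[0]+P[2]-P[3]);print("yaw of x",np.degrees(np.arctan2(v[1],v[0])))
C0=P.mean(0)
for z,n in ((.041,"eye c"),(.058,"eye top"),(.017,"br")): print(n,(proj(W,[C0[0],C0[1],z])-[260,215])*4)
```

```text
small [[442.7, -319.7, 17.0], [480.2, -309.5, 17.0], [486.1, -332.0, 17.0], [448.7, -343.1, 17.0]] [np.float64(38.9), np.float64(23.3), np.float64(39.0), np.float64(24.2)] [ 464.4 -326.1   17. ]
big [[414.5, -400.4, 22.0], [464.6, -413.9, 22.0], [456.8, -444.8, 22.0], [413.4, -434.9, 22.0]] [np.float64(51.9), np.float64(31.9), np.float64(44.5), np.float64(34.5)] [ 437.3 -423.5   22. ]
yaw of x 15.94351921829376
eye c [261.20901899 149.22482418]
eye top [262.14432667 172.53896065]
br [260.03671727 120.00320824]
```

Request:
drive_tool(
  plan=[
    {"xyz": [2,20,-14],"dr": [0,-1.6,0]},
    {"xyz": [4.5,60,-27.6],"dr": [0,-3.19,0]},
    {"xyz": [4.5,110,-27.6],"dr": [0,-3.19,0]},
    {"xyz": [4.5,128,-27.6],"dr": [0,-3.19,0]},
    {"xyz": [4.5,128,-27.6],"dr": [0,-3.19,0]},
    {"xyz": [4.5,128,-27.6],"dr": [0,-3.19,0]},
  ],
)

```text
t: 23.45
tool_pos: [0.4657, -0.328, 0.0929]
tool_rot: [0.701, 0.1, -0.098, -0.699]
force: [0.1, 0.2, -0.4]
gripper_width: 0.0401
```

```bash
python3 -c "
from h import *
im,C=shot('wrist','w18');np.savez('w18.npz',K=C[0],R=C[1],t=C[2])
s=monitor.read_state();print(s['tool_pos'],s['tool_rot'])
for z in (.017,.041,.058): print(proj(C,[.4644,-.3261,z]))
shot('side','s18')"; python3 crop.py pics/s18.png 260 300 110 120 5 pics/z18.png
```

```text
[ 0.46575146 -0.32823042  0.09313987] [ 0.70148726  0.10041281 -0.09794881 -0.69874096]
[319.4805188  255.08376431]
[319.43140289 268.4725493 ]
[319.3891291  279.99620231]
```

View pics/w18.png

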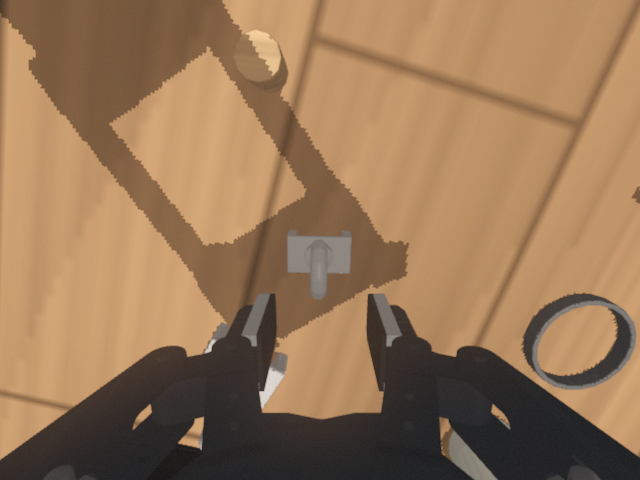

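View pics/z18.png

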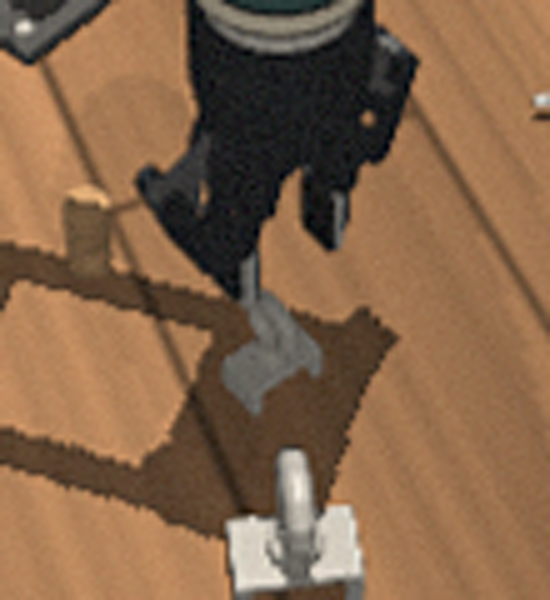

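Request:
drive_tool(
  plan=[
    {"xyz": [-0.7,25,2.4],"dr": [0,0,0]},
    {"xyz": [-0.7,50,2.4],"dr": [0,0,0]},
    {"xyz": [-0.7,59,2.4],"dr": [0,0,0]},
    {"xyz": [-0.7,59,2.4],"dr": [0,0,0]},
    {"xyz": [-0.7,59,2.4],"dr": [0,0,0]},
  ],
)

```text
t: 24.18
tool_pos: [0.4638, -0.326, 0.0328]
tool_rot: [0.701, 0.1, -0.098, -0.699]
force: [0.9, -0.2, -0.2]
gripper_width: 0.0403
```

Request:
drive_tool(
  plan=[
    {"xyz": [0,0,0],"dr": [0,0,0]},
    {"xyz": [0,0,0],"dr": [0,0,0]},
    {"xyz": [0,0,0],"dr": [0,0,0]},
    {"xyz": [0,0,0],"dr": [0,0,0]},
    {"xyz": [0,0,0],"dr": [0,0,0]},
  ],
  grip=5,
  force=25,
)

```text
t: 24.8
tool_pos: [0.4635, -0.3257, 0.0322]
tool_rot: [0.701, 0.1, -0.099, -0.7]
force: [0.6, 0.2, 5.8]
gripper_width: 0.0082
```

```bash
python3 -c "
from h import *
im,C=shot('wrist','w19')
s=monitor.read_state();print(s['t'],s['tool_pos'],s['gripper_width'],s['force'])
shot('side','s19')"; python3 crop.py pics/s19.png 260 300 110 120 5 pics/z19.png
```

```text
24.85 [ 0.46352316 -0.32565614  0.03220314] 0.007930479075205893 [-0.33574263  0.16950801  5.87403614]
```

View pics/w19.png

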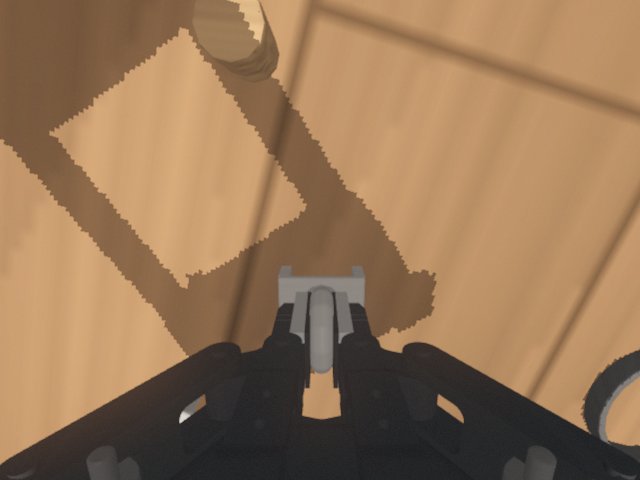

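View pics/z19.png

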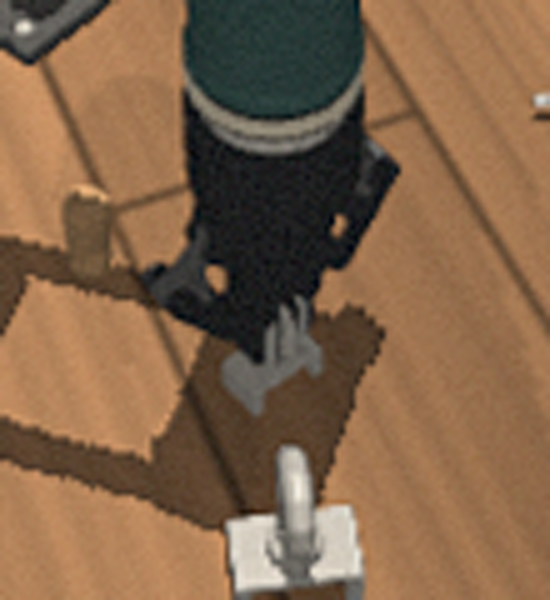

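Request:
drive_tool(
  plan=[
    {"xyz": [0,-10,0],"dr": [0,0,0]},
    {"xyz": [0,-40,0],"dr": [0,0,0]},
    {"xyz": [0,-90,0],"dr": [0,0,0]},
    {"xyz": [0,-140,0],"dr": [0,0,0]},
    {"xyz": [0,-183,0],"dr": [0,0,0]},
    {"xyz": [20,-183,40],"dr": [0,0.1,0]},
    {"xyz": [45,-183,85],"dr": [0,0.2,0]},
    {"xyz": [70,-183,130],"dr": [0,0.3,0]},
    {"xyz": [95,-183,175],"dr": [0,0.4,0]},
    {"xyz": [120,-183,220],"dr": [0,0.5,0]},
    {"xyz": [145,-183,265],"dr": [0,0.58,0]},
    {"xyz": [170,-183,310],"dr": [0,0.58,0]},
    {"xyz": [195,-183,355],"dr": [0,0.58,0]},
    {"xyz": [212,-183,385],"dr": [0,0.58,0]},
    {"xyz": [212,-183,391.7],"dr": [0,0.58,0]},
    {"xyz": [212,-183,391.7],"dr": [0,0.58,0]},
    {"xyz": [212,-183,391.7],"dr": [0,0.58,0]},
  ],
  force=40,
)

```text
t: 27.02
tool_pos: [0.5578, 0.1087, 0.2142]
tool_rot: [0.703, 0.081, -0.081, -0.702]
force: [0.4, -1.1, -2.2]
gripper_width: 0.008
```

```bash
python3 obs.py 20; python3 -c "
from h import *
im,C=shot('wrist','w20');np.savez('w20.npz',K=C[0],R=C[1],t=C[2])
s=monitor.read_state();print(s['tool_pos'],s['tool_rot'])"; python3 crop.py pics/s20.png 220 150 120 150 4 pics/z20.png;python3 crop.py pics/c20.png 270 170 130 100 6 pics/y20.png
```

```text
27.125 [0.55794851 0.10865027 0.21432747] [-0.62  0.12 -0.79  0.01  0.02  0.01] 0.008516396179880622
[0.55797661 0.1087756  0.21438072] [ 0.70256592  0.08075918 -0.08062702 -0.70240897]
```

View pics/w20.png

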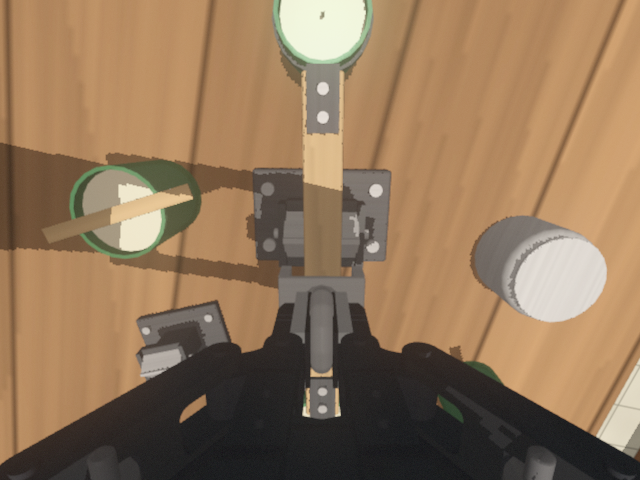

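View pics/z20.png

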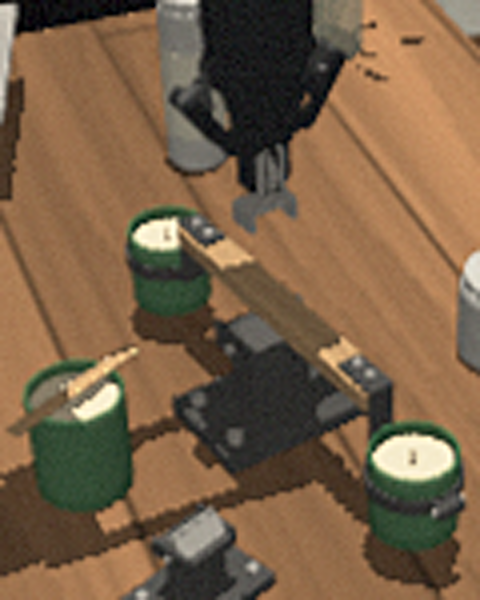

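View pics/y20.png

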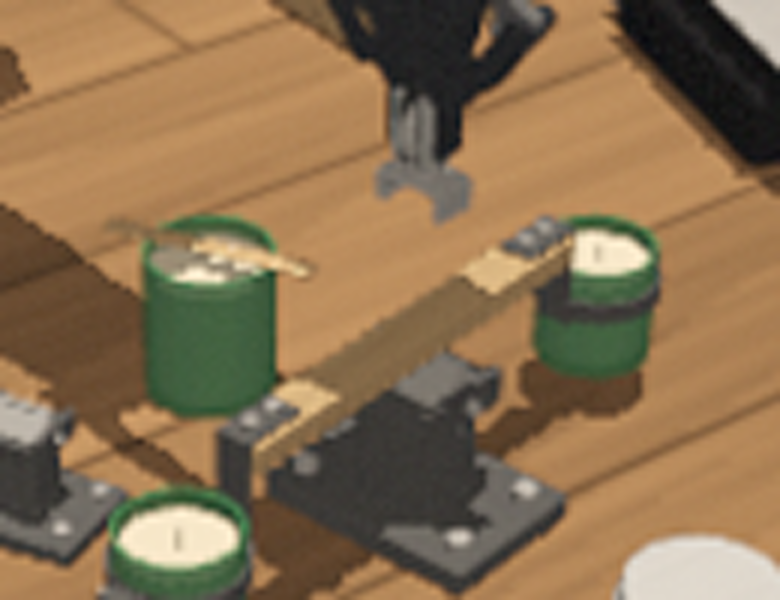

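```bash
python3 crop.py pics/w20.png 240 60 160 140 5 pics/x20a.png; python3 crop.py pics/w20.png 240 160 160 140 5 pics/x20b.png;python3 crop.py pics/w20.png 280 270 80 150 4 pics/x20c.png
```

```text
(no output)
```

View pics/x20a.png

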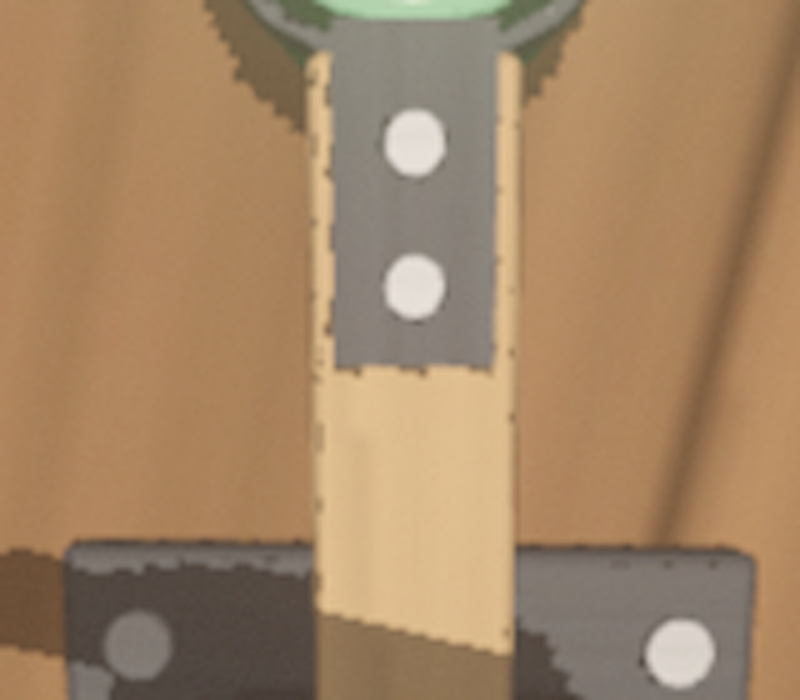

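View pics/x20b.png

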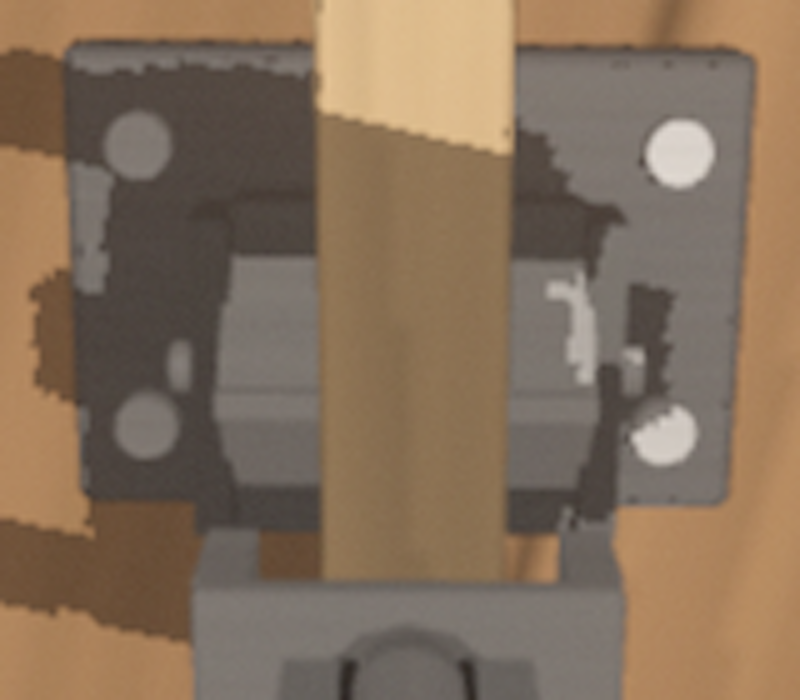

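View pics/x20c.png

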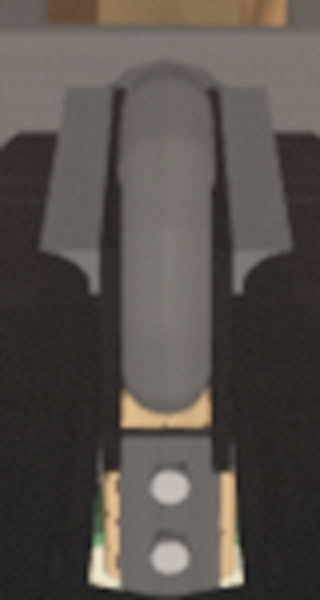

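```bash
cat > rel.py <<'E'
from hf import *
W=ld("w20.npz")
s={'tool_pos':np.array([0.55797,0.10873,0.21436]),'tool_rot':[0.70256592,0.08075918,-0.08062702,-0.70240897]}
R=Ro.from_quat(s["tool_rot"]).as_matrix()
f=lambda uv,z:(R.T@(atz(W,uv,z)-s["tool_pos"])*1e3).round(1)
b=lambda x,y:(240+x/5,160+y/5)
print("ridge mid",f(b(407,407),.101),f(b(215,407),.101),f(b(599,405),.101))
print("bar row150",f((303.2,150),.117),f((343,150),.117))
print("bar row272",f((304.4,272),.117),f((340.6,272),.117))
print("far strap in",f((307,133.8),.120),f((338.6,133.8),.12))
print("near rivets",f((322.3,400),.120))
zt=s["tool_pos"][2]+.0088-.041
print("saddle bridge top far edge",f(b(193,588),zt+.017),f(b(624,588),zt+.017))
print("leg inner bottoms",f(b(258,577),zt+.013))
E
python3 rel.py
```

```text
ridge mid [  0.4 113.4   0.7] [-27.7 113.4   0.8] [ 28.4 113.4   1. ]
bar row150 [-11.1  97.3  65.5] [14.1 97.3 65.5]
bar row272 [-11.6  97.4 -17. ] [ 13.8  97.4 -17.1]
far strap in [-8.5 94.3 75.3] [11.  94.3 75.3]
near rivets [   0.9   94.4 -122.1]
saddle bridge top far edge [-19.2  15.2  11.5] [20.  15.2 11.4]
leg inner bottoms [-13.7  19.2  11. ]
```

Request:
drive_tool(
  plan=[
    {"xyz": [0.8,20,1.3],"dr": [0,0,0]},
    {"xyz": [0.8,40,1.3],"dr": [0,0,0]},
    {"xyz": [0.8,54,1.3],"dr": [0,0,0]},
    {"xyz": [0.8,54,1.3],"dr": [0,0,0]},
    {"xyz": [0.8,54,1.3],"dr": [0,0,0]},
  ],
)

```text
t: 27.8
tool_pos: [0.559, 0.1112, 0.1611]
tool_rot: [0.702, 0.082, -0.081, -0.702]
force: [0.3, -0.6, -0.9]
gripper_width: 0.0082
```

```bash
python3 obs.py 21; python3 -c "
from h import *
s=monitor.read_state();im,C=shot('wrist','w21');np.savez('w21.npz',K=C[0],R=C[1],t=C[2],p=s['tool_pos'],q=s['tool_rot'])
print(s['tool_pos'],s['tool_rot'])"; python3 crop.py pics/s21.png 220 150 120 150 4 pics/z21.png;python3 crop.py pics/c21.png 270 170 130 100 6 pics/y21.png;python3 crop.py pics/w21.png 240 180 160 120 5 pics/x21b.png
```

```text
27.9 [0.55914742 0.11132366 0.16148339] [-0.32  0.15 -0.16  0.02  0.02  0.02] 0.008157015423090927
[0.55914742 0.11132366 0.16148339] [ 0.70245425  0.08205702 -0.08042069 -0.7023939 ]
```

View pics/w21.png

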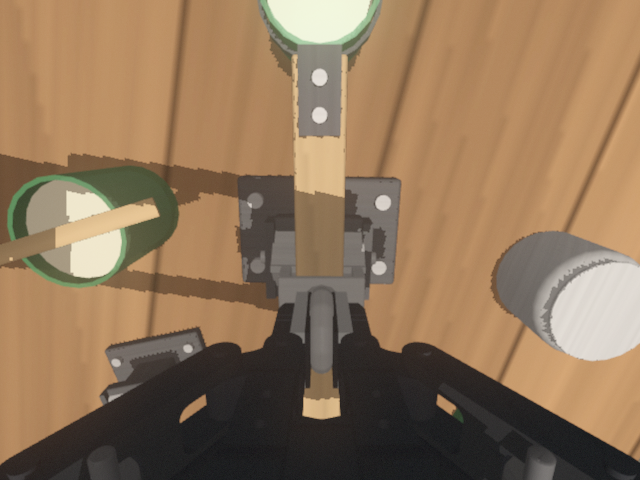

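View pics/x21b.png

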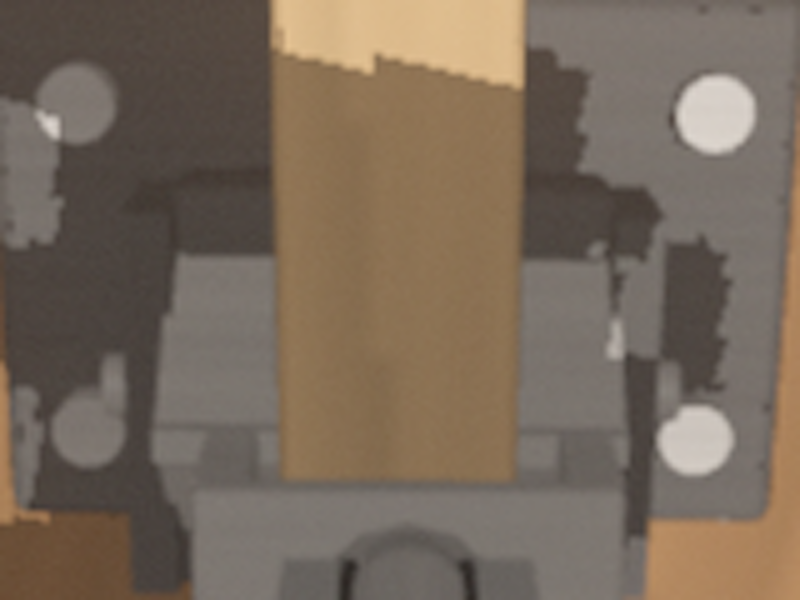

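View pics/y21.png

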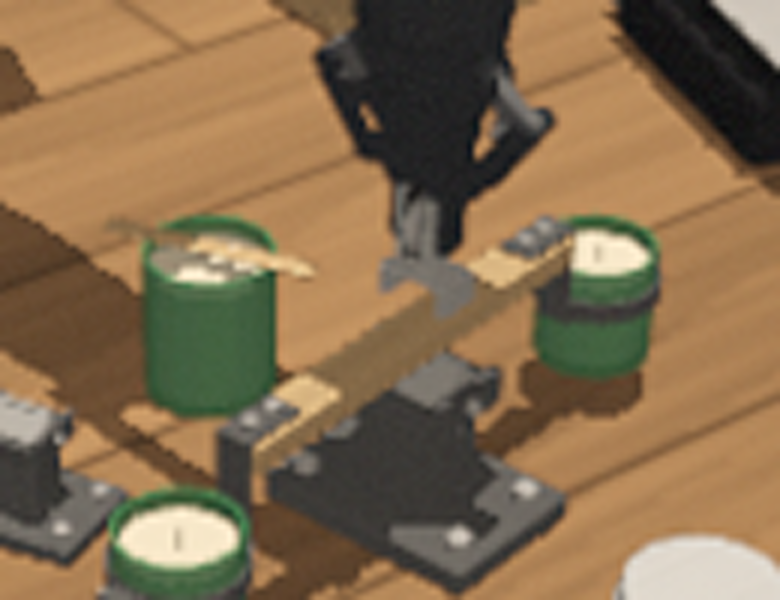

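View pics/z21.png

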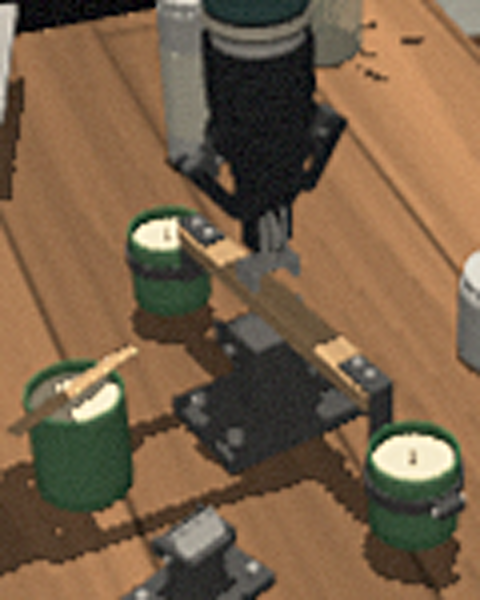

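```bash
cat > rel2.py <<'E'
from hf import *
z=np.load("w21.npz");W=(z["K"],z["R"],z["t"]);p=z["p"]
R=Ro.from_quat(z["q"]).as_matrix()
f=lambda uv,h:(R.T@(atz(W,uv,h)-p)*1e3).round(1)
b=lambda x,y:(240+x/5,180+y/5)
print("ridge",f(b(152,428),.101),f(b(628,430),.101),"flat c",f(b(152,441),.101))
print("bar196",f(b(272,80),.117),f(b(525,80),.117))
print("bar274",f(b(281,470),.117),f(b(517,470),.117))
print("strap",f((299.5,136),.12),f((340,136),.12))
zt=p[2]+.0088-.041
print("bridge far edge",f(b(193,490),zt+.017),f(b(624,490),zt+.017))
E
python3 rel2.py; python3 crop.py pics/w21.png 255 100 130 190 4 pics/x21c.png
```

```text
ridge [-29.6  60.4   1.1] [26.3 60.5  0.7] flat c [-29.6  60.4  -0.5]
bar196 [-13.4  44.4  44.3] [12.3 44.5 44.3]
bar274 [-13.4  44.5   2. ] [12.3 44.5  1.9]
strap [-10.1  41.4  73.4] [ 9.2 41.5 73.4]
bridge far edge [-19.2  15.2  11.3] [20.1 15.2 11.3]
```

View pics/x21c.png

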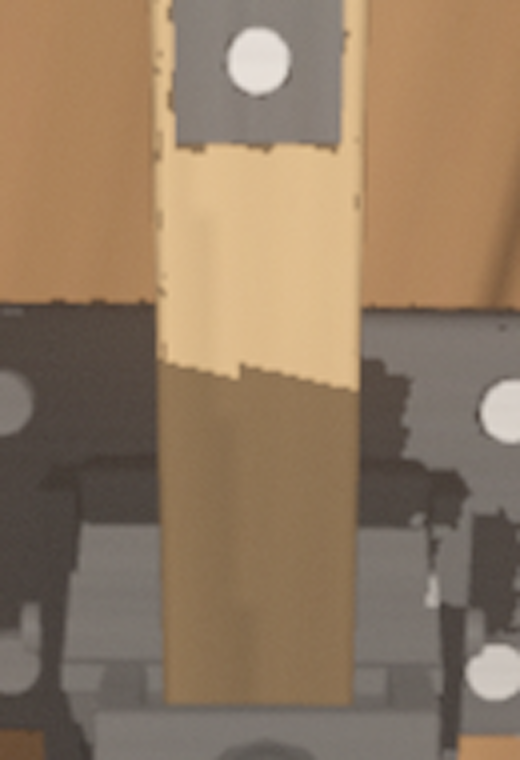

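Request:
drive_tool(
  plan=[
    {"xyz": [-1,3,0.2],"dr": [0,0,0]},
    {"xyz": [-1,6,0.2],"dr": [0,0,0]},
    {"xyz": [-1,8,0.2],"dr": [0,0,0]},
    {"xyz": [-1,8,0.2],"dr": [0,0,0]},
    {"xyz": [-1,8,0.2],"dr": [0,0,0]},
  ],
)

```text
t: 28.58
tool_pos: [0.5575, 0.1113, 0.1523]
tool_rot: [0.702, 0.081, -0.081, -0.702]
force: [0.3, -0.7, 0.0]
gripper_width: 0.008
```

```bash
python3 obs.py 22; python3 -c "
from h import *
s=monitor.read_state();im,C=shot('wrist','w22');np.savez('w22.npz',K=C[0],R=C[1],t=C[2],p=s['tool_pos'],q=s['tool_rot'])
print(s['tool_pos'],s['tool_rot'])"; python3 crop.py pics/s22.png 220 150 120 150 4 pics/z22.png;python3 crop.py pics/c22.png 310 190 70 60 10 pics/y22.png;python3 crop.py pics/w22.png 240 180 160 120 5 pics/x22b.png
```

```text
28.675 [0.55754863 0.11128709 0.15234379] [ 0.    0.6  -0.24 -0.02  0.01 -0.01] 0.007890186282615792
[0.55754863 0.11128709 0.15234379] [ 0.70243458  0.08138332 -0.08117309 -0.70240541]
```

View pics/x22b.png

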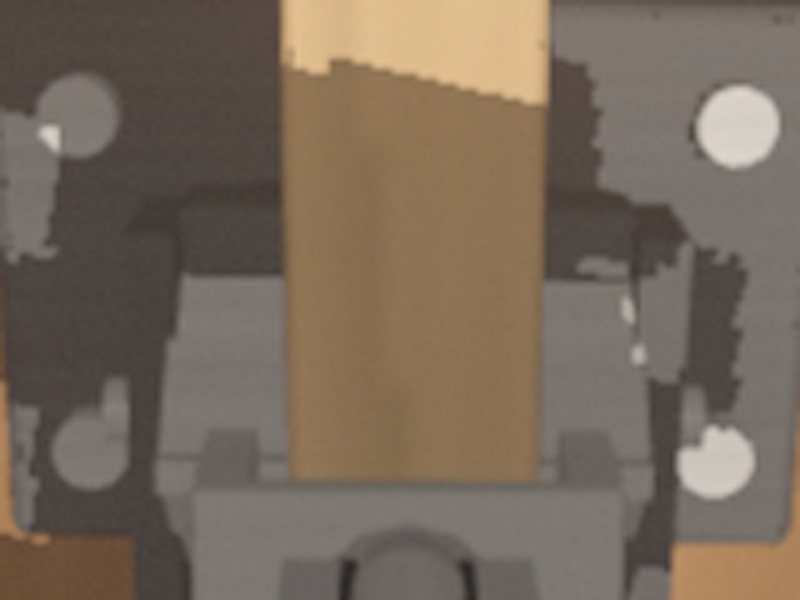

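View pics/y22.png

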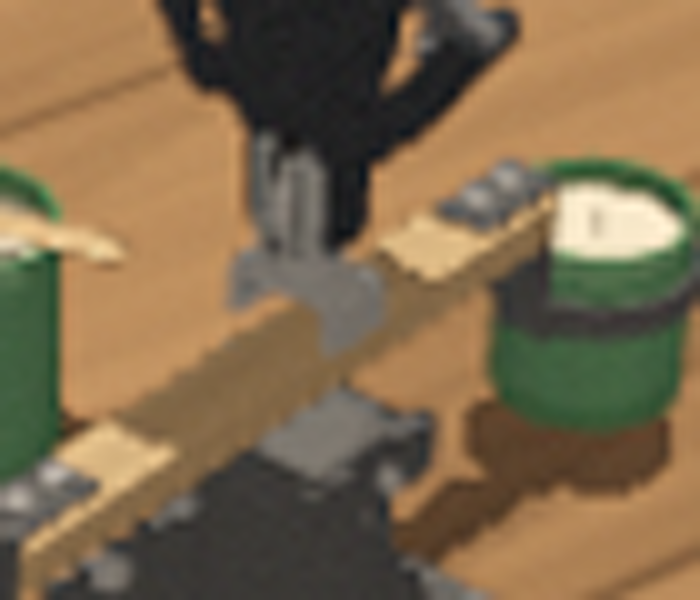

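```bash
sed -e 's/w21/w22/' -e 's/b(272,80)/b(282,90)/;s/b(525,80)/b(548,90)/;s/b(281,470)/b(291,470)/;s/b(517,470)/b(538,470)/;s/b(152,428)/b(155,456)/;s/b(628,430)/b(653,458)/;s/b(152,441)/b(155,470)/' rel2.py > rel3.py; python3 rel3.py
```

```text
ridge [-28.   51.3   1. ] [28.  51.4  0.7] flat c [-28.1  51.3  -0.7]
bar196 [-11.7  35.3  44.7] [14.  35.3 44.7]
bar274 [-11.6  35.3   5.5] [13.8 35.3  5.5]
strap [-9.5 32.3 73.3] [ 8.8 32.3 73.3]
bridge far edge [-19.2  15.2  11.3] [20.1 15.2 11.3]
```

Request:
drive_tool(
  plan=[
    {"xyz": [0.6,0,0],"dr": [0,0,0]},
    {"xyz": [0.6,0,0],"dr": [0,0,0]},
    {"xyz": [0.6,0,0],"dr": [0,0,0]},
    {"xyz": [0.6,0,0],"dr": [0,0,0]},
  ],
)

```text
t: 29.22
tool_pos: [0.558, 0.1114, 0.1522]
tool_rot: [-0.702, -0.081, 0.081, 0.702]
force: [-0.9, 0.8, -0.6]
gripper_width: 0.0082
```

```bash
python3 -c "
from h import *
s=monitor.read_state();im,C=shot('wrist','w23');np.savez('w23.npz',K=C[0],R=C[1],t=C[2],p=s['tool_pos'],q=s['tool_rot'])
print(s['tool_pos'],s['tool_rot'])";python3 crop.py pics/w23.png 240 180 160 120 5 pics/x23b.png
```

```text
[0.55804434 0.11143254 0.15224443] [-0.70241776 -0.08130049  0.0812372   0.7024244 ]
```

View pics/x23b.png

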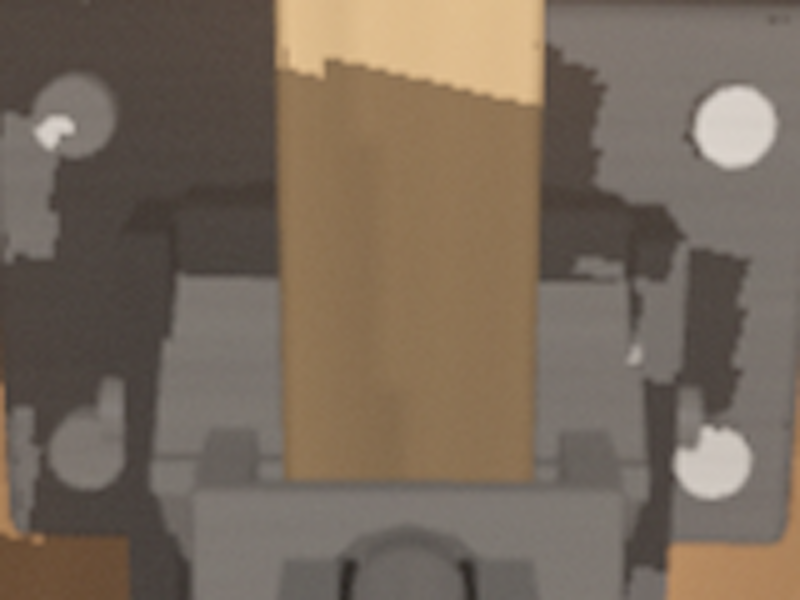

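Request:
drive_tool(
  plan=[
    {"xyz": [0,2,0],"dr": [0,0,0]},
    {"xyz": [0,4,0],"dr": [0,0,0]},
    {"xyz": [0,6,0],"dr": [0,0,0]},
    {"xyz": [0,6,0],"dr": [0,0,0]},
  ],
)

```text
t: 29.78
tool_pos: [0.5579, 0.1114, 0.1459]
tool_rot: [-0.702, -0.081, 0.081, 0.702]
force: [0.1, -0.5, -0.7]
gripper_width: 0.0079
```

Request:
drive_tool(
  plan=[
    {"xyz": [0,2,0],"dr": [0,0,0]},
    {"xyz": [0,4,0],"dr": [0,0,0]},
    {"xyz": [0,6,0],"dr": [0,0,0]},
    {"xyz": [0,6,0],"dr": [0,0,0]},
  ],
)

```text
t: 30.28
tool_pos: [0.5579, 0.1114, 0.1399]
tool_rot: [-0.702, -0.081, 0.081, 0.702]
force: [-0.1, -0.0, -0.7]
gripper_width: 0.008
```

```bash
python3 obs.py 24;python3 -c "
from h import *
s=monitor.read_state();im,C=shot('wrist','w24');np.savez('w24.npz',K=C[0],R=C[1],t=C[2],p=s['tool_pos'],q=s['tool_rot'])
print(s['tool_pos'],s['tool_rot'])";python3 crop.py pics/w24.png 240 180 160 120 5 pics/x24b.png;python3 crop.py pics/c24.png 270 170 130 100 6 pics/y24.png
```

```text
30.375 [0.55804885 0.1114256  0.14020106] [ 0.14  0.09 -1.03  0.03  0.   -0.04] 0.008083929210099011
[0.55804885 0.1114256  0.14020106] [ 0.70242136  0.08127986 -0.08126939 -0.70241947]
```

View pics/x24b.png

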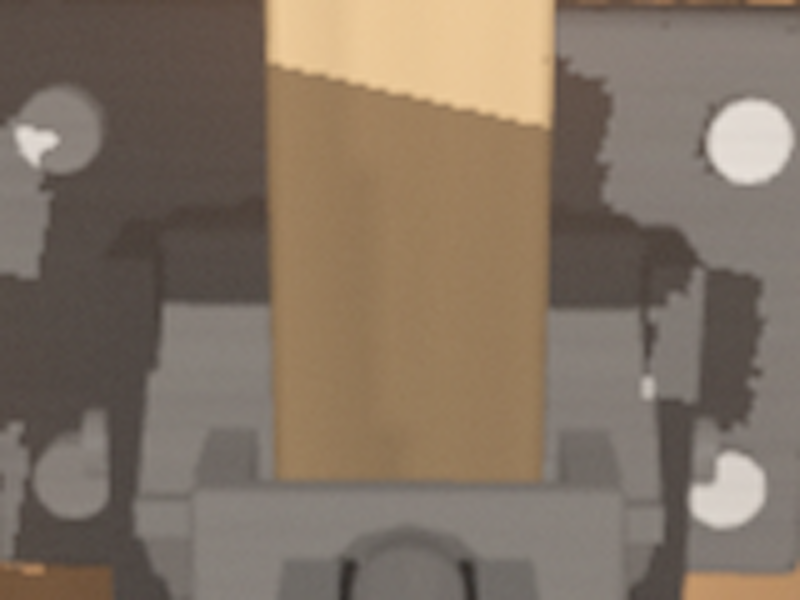

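View pics/y24.png

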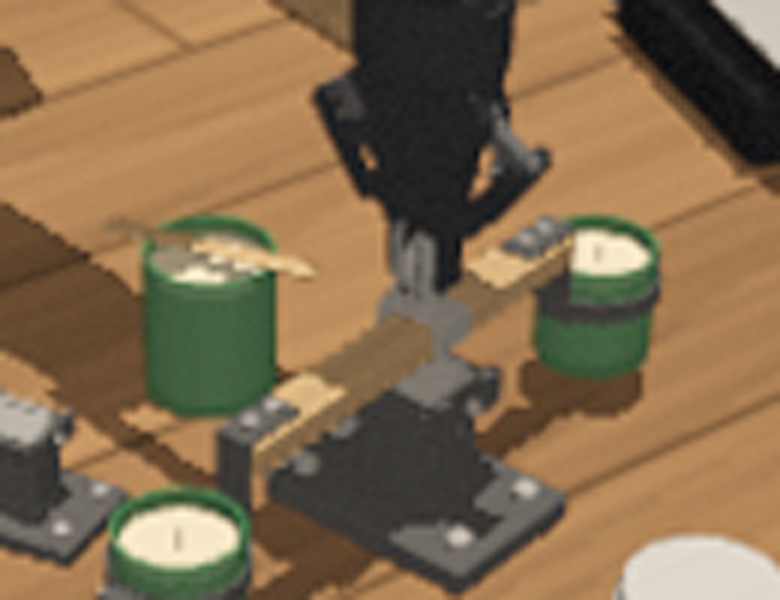

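Run:
```python
from hf import *
z=np.load("w24.npz");W=(z["K"],z["R"],z["t"]);p=z["p"]
R=Ro.from_quat(z["q"]).as_matrix()
f=lambda uv,h:(R.T@(atz(W,uv,h)-p)*1e3).round(1)
b=lambda x,y:(240+x/5,180+y/5)
print(f(b(135,497),.101),f(b(663,497),.101),f(b(135,538),.101))
zt=p[2]+.0088-.041
print(f(b(193,490),zt+.017))
```

```text
[-28.5  39.2   1. ] [27.4 39.2  0.9] [-28.7  39.2  -3.7]
[-19.2  15.2  11.3]
```

Request:
drive_tool(
  plan=[
    {"xyz": [0,1,0],"dr": [0,0,0]},
    {"xyz": [0,2,0],"dr": [0,0,0]},
    {"xyz": [0,2,0],"dr": [0,0,0]},
    {"xyz": [0,2,0],"dr": [0,0,0]},
  ],
)

```text
t: 30.92
tool_pos: [0.5581, 0.1114, 0.1382]
tool_rot: [0.702, 0.081, -0.081, -0.702]
force: [0.8, -0.2, -0.4]
gripper_width: 0.0079
```

Request:
drive_tool(
  plan=[
    {"xyz": [0,0.5,0],"dr": [0,0,0]},
    {"xyz": [0,1,0],"dr": [0,0,0]},
    {"xyz": [0,1,0],"dr": [0,0,0]},
  ],
)

```text
t: 31.3
tool_pos: [0.558, 0.1114, 0.1371]
tool_rot: [-0.702, -0.081, 0.081, 0.702]
force: [0.2, -0.4, -1.3]
gripper_width: 0.0082
```

Request:
drive_tool(
  plan=[
    {"xyz": [0,0.5,0],"dr": [0,0,0]},
    {"xyz": [0,1,0],"dr": [0,0,0]},
    {"xyz": [0,1,0],"dr": [0,0,0]},
  ],
)

```text
t: 31.68
tool_pos: [0.558, 0.1114, 0.1362]
tool_rot: [0.702, 0.081, -0.081, -0.702]
force: [-1.1, -0.7, -0.9]
gripper_width: 0.008
```

Request:
drive_tool(
  plan=[
    {"xyz": [0,0.5,0],"dr": [0,0,0]},
    {"xyz": [0,0.7,0],"dr": [0,0,0]},
    {"xyz": [0,0.7,0],"dr": [0,0,0]},
  ],
)

```text
t: 32.05
tool_pos: [0.5582, 0.1114, 0.1359]
tool_rot: [0.702, 0.081, -0.081, -0.702]
force: [-1.3, 0.3, 1.7]
gripper_width: 0.008
```

```bash
python3 obs.py 25;python3 crop.py pics/c25.png 310 190 70 60 10 pics/y25.png
```

```text
32.15 [0.55816664 0.11136106 0.13588855] [-0.48 -0.    1.61 -0.09  0.11  0.01] 0.00817601522295401
```

View pics/y25.png

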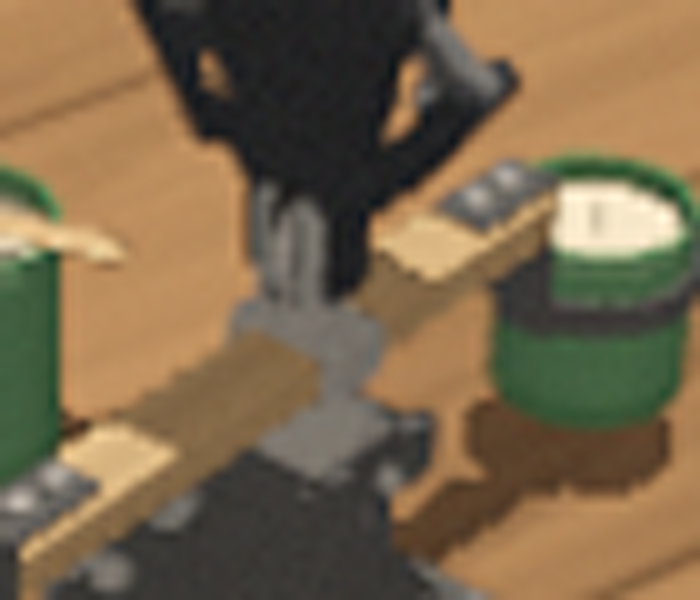

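Request:
drive_tool(
  plan=[
    {"xyz": [0,0,0],"dr": [0,0,0]},
    {"xyz": [0,0,0],"dr": [0,0,0]},
    {"xyz": [0,0,0],"dr": [0,0,0]},
    {"xyz": [0,0,0],"dr": [0,0,0]},
  ],
  grip=28,
)

```text
t: 32.65
tool_pos: [0.558, 0.1114, 0.1354]
tool_rot: [-0.702, -0.081, 0.081, 0.702]
force: [1.3, -0.5, -0.6]
gripper_width: 0.028
```

```bash
python3 obs.py 26;python3 crop.py pics/c26.png 270 170 130 100 6 pics/y26.png; python3 -c "
from h import *
im,C=shot('wrist','w26')"
```

```text
32.75 [0.55803219 0.1114306  0.13546514] [-0.34 -0.17  0.24 -0.    0.    0.01] 0.027980634753139135
```

View pics/y26.png

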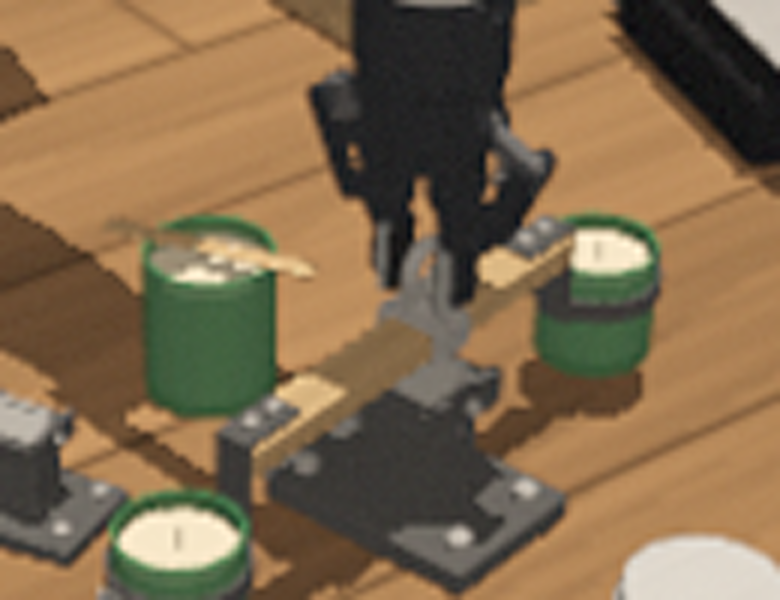

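View pics/w26.png

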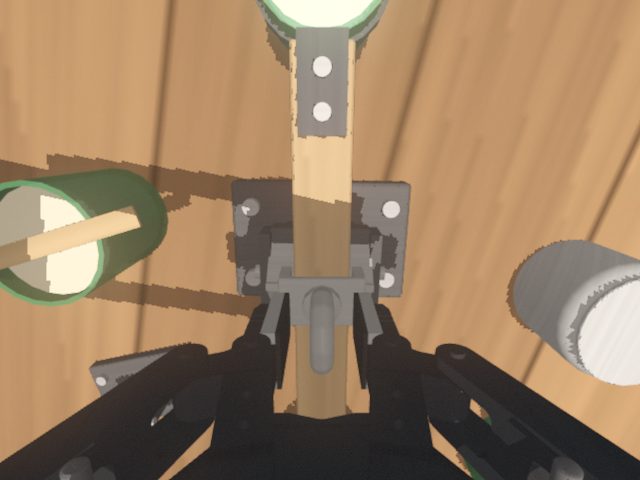

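Released; the saddle stands centred with both fingers clear. I'll back straight up and then look again.

Request:
drive_tool(
  plan=[
    {"xyz": [0,-5,0],"dr": [0,0,0]},
    {"xyz": [0,-20,0],"dr": [0,0,0]},
    {"xyz": [0,-45,0],"dr": [0,0,0]},
    {"xyz": [0,-75,0],"dr": [0,0,0]},
    {"xyz": [0,-75,0],"dr": [0,0,0]},
    {"xyz": [0,-75,0],"dr": [0,0,0]},
  ],
)

```text
t: 33.55
tool_pos: [0.5579, 0.1114, 0.2106]
tool_rot: [0.702, 0.081, -0.081, -0.702]
force: [-0.8, -0.0, -0.5]
gripper_width: 0.0279
```

```bash
python3 obs.py 27;python3 crop.py pics/c27.png 270 170 130 100 6 pics/y27.png;python3 crop.py pics/s27.png 220 150 120 150 4 pics/z27.png; python3 -c "
from h import *
s=monitor.read_state();im,C=shot('wrist','w27');np.savez('w27.npz',K=C[0],R=C[1],t=C[2],p=s['tool_pos'],q=s['tool_rot'])";python3 crop.py pics/w27.png 240 60 160 190 4 pics/x27.png
```

```text
33.65 [0.55740509 0.11136073 0.20923457] [-0.14  0.22 -0.59  0.01 -0.01  0.  ] 0.027790328215470353
```

View pics/y27.png

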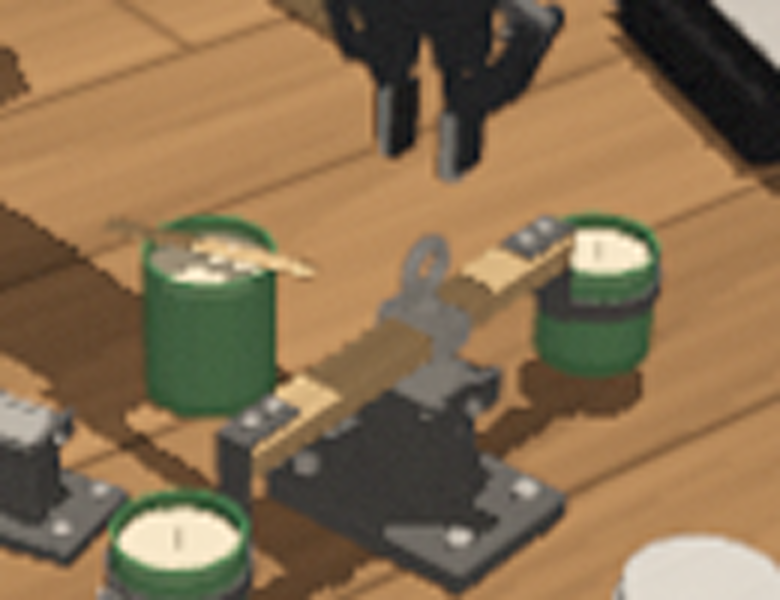

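View pics/z27.png

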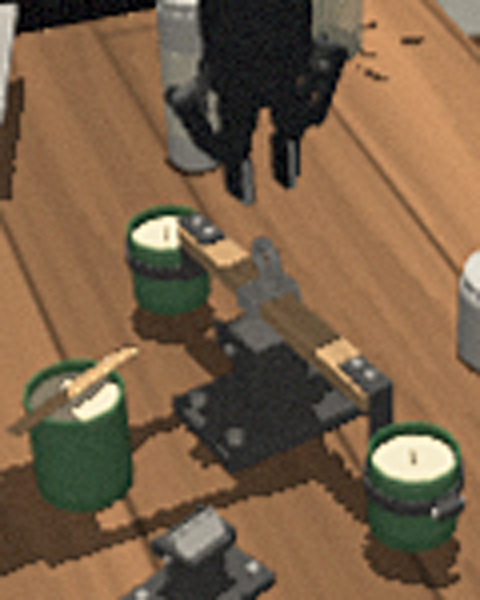

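View pics/w27.png

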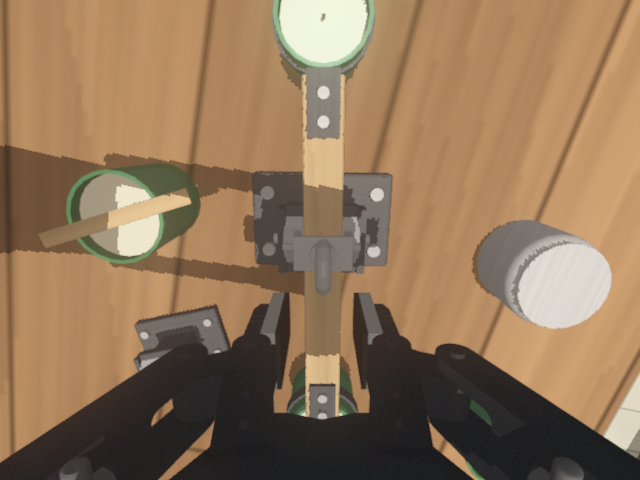

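```bash
python3 crop.py pics/w27.png 260 190 130 110 6 pics/x27.png
```

```text
(no output)
```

View pics/x27.png

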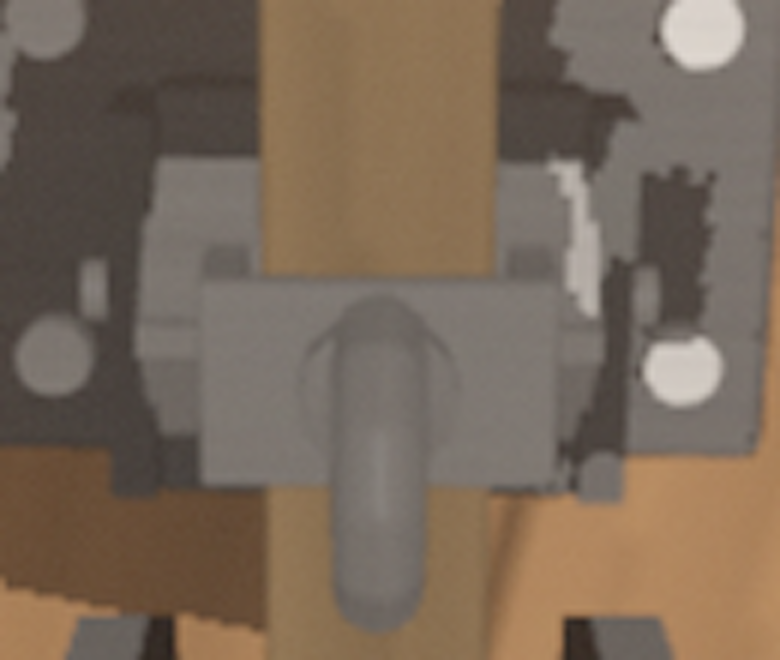

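Run:
```python
from hf import *
z=np.load("w27.npz");W=(z["K"],z["R"],z["t"]);p=z["p"]
R=Ro.from_quat(z["q"]).as_matrix()
f=lambda uv,h:(R.T@(atz(W,uv,h)-p)*1e3).round(1)
b=lambda x,y:(260+x/6,190+y/6)
print("flat edges",f(b(140,326),.101),f(b(140,357),.101),f(b(603,329),.101),f(b(603,360),.101))
B=[f(b(*q),.121) for q in ((202,282),(557,282),(553,486),(202,486))];print("bridge",B,np.mean(B,0))
print("bar",f(b(265,276),.117),f(b(495,276),.117),f(b(268,600),.117),f(b(487,600),.117))
# square bar: far lower edge & near lower edge as symmetric check
print("sq far/near (z~.085)",f(b(155,157),.087),f(b(160,432),.087))
S=cam("scene");D=cam("side")
d=lambda x,y:(220+x/4,150+y/4); c=lambda x,y:(270+x/6,170+y/6)
fit([(W,(307,137.5),(-10,89,11),1),(W,(340,137.5),(10,89,11),1),(W,(324,19),(0,165,-20),.5),
(D,d(414,456),(0,-165,-20),1),(S,c(178,535),(0,-165,-20),1),(S,c(598,252),(0,165,-20),1),(D,d(166,240),(0,165,-20),1)])
print(monitor.read_state()["t"])
```

```text
flat edges [-2.690e+01  1.083e+02  1.000e-01] [-27.  108.3  -3.8] [ 28.4 108.2  -0.3] [ 28.6 108.2  -4.2]
bridge [array([-17.7,  88.3,  10.9]), array([20.9, 88.2, 10.9]), array([ 21.1,  88.2, -12.8]), array([-18.3,  88.3, -12.8])] [ 1.5  88.25 -0.95]
bar [-11.1  92.3  10.5] [14.4 92.2 10.5] [-11.3  92.3 -28.4] [ 14.1  92.2 -28.4]
sq far/near (z~.085) [-25.9 122.3  17.7] [-26.3 122.3 -18.2]
hanger [562.5  96.1 101.9] yaw,tilt deg [13.15 -1.16] ridge in hanger [-1.9 13.7 -0.7]
foot z 0.014622306683607339 0.02128082477579031
[[0.7, 0.0], [-0.6, 0.0], [-0.2, -0.4], [0.0, -0.4], [-0.6, 0.3], [-0.8, 1.3], [0.2, -0.9]]
33.7
```

```bash
python3 crop.py pics/c27.png 280 195 110 75 7 pics/a1.png; python3 crop.py pics/s27.png 245 195 100 110 6 pics/a2.png
python3 - <<'E'
from hf import *
S=cam("scene");D=cam("side")
d=lambda x,y:(220+x/4,150+y/4); c=lambda x,y:(270+x/6,170+y/6)
print(tri([S,D],[c(178,535),d(414,456)]),tri([S,D],[c(598,252),d(166,240)]))
E
```

```text
(array([ 0.60005172, -0.06366773,  0.08430734]), [np.float64(1.2745169355699888), np.float64(1.2745169355699937)]) (array([0.52381416, 0.25874208, 0.07796965]), [np.float64(3.581805696845901), np.float64(3.5818056968459495)])
```

View pics/a1.png

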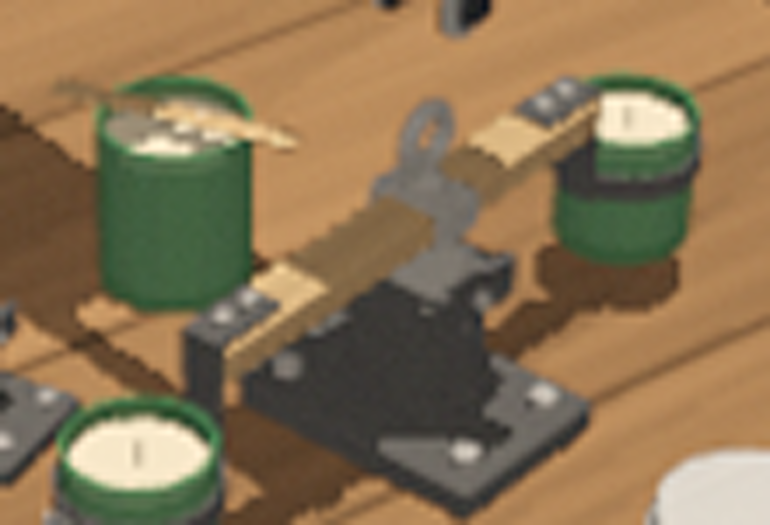

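View pics/a2.png

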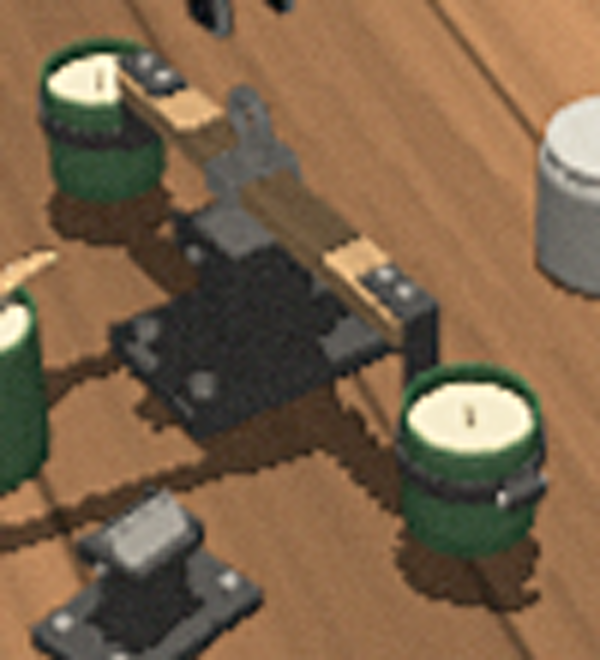

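Run:
```python
from hf import *
S=cam("scene");D=cam("side")
a=lambda x,y:(280+x/7,195+y/7); d=lambda x,y:(245+x/6,195+y/6)
P={}
for n,u,v in (("wickN",(138,453),(470,415)),("wickF",(628,118),(98,78)),("outN",(222,312),(402,290)),("inN",(250,298),(380,278)),("inF",(545,103),(165,75)),("outF",(570,90),(142,62))):
    X,r=tri([S,D],[a(*u),d(*v)]);P[n]=X;print(n,(X*1e3).round(1),round(r[0],2))
for i in ("wick","out","in"):
    v=P[i+"F"]-P[i+"N"];print(i,"tilt deg",np.degrees(np.arctan2(v[2],np.hypot(v[0],v[1]))))
```

```text
wickN [600.  -63.2  82.7] 0.78
wickF [524.8 259.4  81.8] 0.73
outN [587.4 -13.  122.4] 0.92
inN [583.    3.7 119.1] 1.6
inF [542.3 192.7 122.2] 1.06
outF [536.4 212.4 119. ] 0.84
wick tilt deg -0.1627935520791706
out tilt deg -0.8333027112696937
in tilt deg 0.9020365016737149
```

Request:
drive_tool(
  plan=[
    {"xyz": [0,-20,0],"dr": [0,0,0]},
    {"xyz": [0,-40,0],"dr": [0,0,0]},
    {"xyz": [0,-40,0],"dr": [0,0,0]},
    {"xyz": [0,-40,0],"dr": [0,0,0]},
    {"xyz": [0,-40,0],"dr": [0,0,0]},
    {"xyz": [0,-40,0],"dr": [0,0,0]},
    {"xyz": [0,-40,0],"dr": [0,0,0]},
  ],
)

```text
t: 34.58
tool_pos: [0.5579, 0.1114, 0.2501]
tool_rot: [0.702, 0.081, -0.081, -0.702]
force: [-0.3, 1.1, 0.2]
gripper_width: 0.0277
```

```bash
python3 - <<'E'
from h import *
a=cv2.imread("pics/c27.png")
im,C=shot("scene","c28");d=cv2.absdiff(a,im).max(2);
print("candle diff",d[250:275,285:315].mean(),d[205:235,368:385].mean(),"bg",d[300:400,100:500].mean())
i2,_=shot("scene","c29");print(cv2.absdiff(i2,im).max(2)[250:275,285:315].mean())
a0=cv2.imread("pics/scene1.png");dd=(cv2.absdiff(a0,im).max(2)>60);print([ (n,dd[y-15:y+15,x-15:x+15].sum()) for n,x,y in (("glassA",306,222),("glassB",341,300),("tin",386,281),("glue",176,328),("can",442,200),("driver",271,356),("clamp",224,336),("cork",214,265))])
E
python3 crop.py pics/c28.png 150 160 320 240 2 pics/c28z.png
```

```text
candle diff 1.8653333333333333 1.7333333333333334 bg 1.54785
1.628
[('glassA', np.int64(113)), ('glassB', np.int64(0)), ('tin', np.int64(0)), ('glue', np.int64(0)), ('can', np.int64(0)), ('driver', np.int64(0)), ('clamp', np.int64(0)), ('cork', np.int64(0))]
```

View pics/c28z.png

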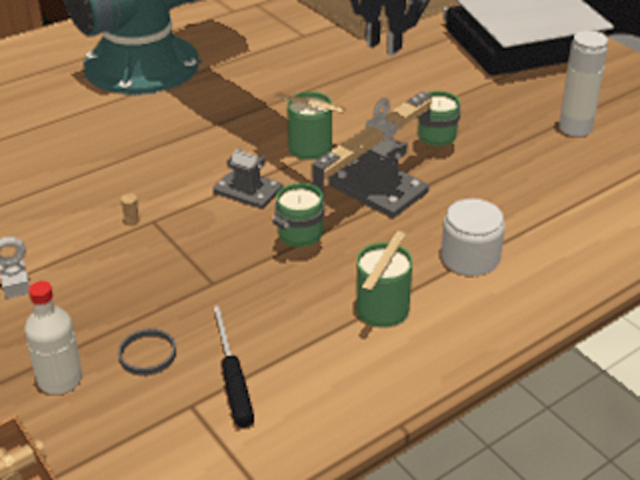

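Everything is still and level, the bystanders haven't moved (the difference at glass_a is only shadow), and the arm is well clear. I'm handing the job in.

```bash
python3 -c "
from cell import order;print(order.job_done())"
```

```text
the job is handed in; nothing more can be done
None
```

I slid the hanger to its balance point on the knife edge and set the smaller saddle (39 × 24 mm measured) astride the bar above the edge. I handed the job in at about 35 s. The hand-in gave no verdict.

**Balancing:** I slid the hanger about 85 to 90 mm along the edge in a light pinch, opening the fingers and looking several times. It overshot once, leaning about 4° the other way, so I moved it back about 4 mm. It then stayed level with nothing touching it while I fetched the saddle. While I held the hanger, the wrist vertical force stayed within about 6 N, but the force on the edge itself can't be measured directly.

**Last checks:**
- **Level:** the candle wicks give a tilt of about 0.2°, while a rougher pose fit gave about 1.2°. The limit is 2.9°.
- **At rest:** pictures about a second apart show no movement.
- **Saddle:** it is centred on the bar to within what I could measure and about 1 mm from the edge line along the bar (limit 5 mm). The wrist force rose just where the saddle was due to meet the bar, so the bridge should be fully down.
- **Bystanders:** the overall picture shows no change except at glass_a, which I put down to the arm's shadow. I did not measure their positions separately.

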